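# Stand a power module in its test dock

## Robot

A 6-joint arm with a two-finger parallel gripper is mounted at the origin on the work surface. World frame = base frame: x ahead of the robot, y to its left, z up, the work surface at z = 0. Lengths are in m, angles in degrees, forces in N, time in s.
With the tool pointing down it reaches from about 0.375 to 0.925 m from the base axis. Payload 5.7 kg.
Tool frame: the origin (TCP) lies midway between the tips of the shut fingers; the grasp point (between the pads) lies 19 mm behind it; x points along the fingers, z is the direction in which the jaws open and shut, and the axes are right-handed (so a half turn about x gives the same grasp; the last joint's range is limited). The gripper opens to 85 mm and grips with 20 to 120 N. Pads are 22 mm wide; open, the fingers measure 114 mm over their backs; the gripper's body (76 mm by 85 mm) begins 54 mm behind the grasp point. The pads swing forward as they close: fully open they stand 13 mm farther back than shut.
Start: joints at [64.91, 20.558, 86.54, -0, 72.909, -6.595], TCP at [0.19, 0.569, 0.231] pointing down, gripper open.
Joint ranges: [-170.27, 170.27], [-57.76, 135], [12.27, 136.19], [-55.21, 235.2], [11.17, 155.16], [-170.74, 170.74]. Speed limits (degrees/s): [136.94, 136.94, 180, 180, 180, 180].

## Interface

Orientations are given as [roll, pitch, yaw] about the fixed x, y, z axes, in that order (R = Rz(yaw) Ry(pitch) Rx(roll)).
In Python, from rig import readout, snapshot, workorder, boxes_of, landmark_of gives the robot as it stands.
- The arm moves only by the shell command python3 -m pendant 'ROWS' [OPENING]. ROWS is JSON, one flat list of numbers, 6 for each row, row after row: the shift along the tool's x, y, z in mm, then the turn, a rotation vector about the tool's x, y, z in degrees. A call has 1 to 8 rows; each row is the pose to reach, as a shift and turn from the pose commanded when the call began, along the tool's axes at that moment; what a row does not reach only later rows make up. A row lasts 1/10 s, in which the tool goes at most 50 mm and 8.59 degrees, less where a joint would pass 70% of its speed; a pose out of reach is approached as far as the arm can. A call with a gripper value outside its range is refused whole. OPENING is the closure, from -1 (fully open) to 1 (shut), set as the call begins (- or left out, the last holds). The fingers move at their own pace and stop on an object; the grip force is fixed at half the most. Time passes only in rows, so rows that repeat a pose let the fingers close. It gives the time, the measured TCP pose, the force and the opening at its end, in the units of the state.
- readout.state(): the state, without advancing time (a new reading comes with each control period).
- snapshot(name): name is "side" or "top"; returns a dict with "pixels" (384x512x3 uint8, red, green, blue), "depth" (384x512 float32, m along the optical axis (not along the pixel's ray), 0 where there is no reading), "camera_matrix" (3x3 intrinsics, pixels), "k1" (the pictures are not rectified: a ray, as slopes to the right and down, at radius r is drawn at 1 + k1 r^2 times it, then the intrinsics apply), "extrinsics" (4x4, takes a point from camera to world coordinates). Camera axes: x right, y down, z forward; pixel columns grow to the right and rows downward; lengths in m; the calibration is good to about 2 mm. A picture is of the moment at which its call begins.
- workorder.finish_job(): hands the job in, once; it reports no verdict.
Trained networks look in a picture, given as the dict that the camera call returned (one of the last four; its "shot" number tells which), for a name from the list of things; names that differ only in an ending like _2 or _b are one class to them, and where a whole thing is asked for, a point or a joint stands for the part that bears it (a point fixed in the world has none). Each returns a list of dicts, best first, with "conf" (0 to 1); they miss things now and then, are a little off and sometimes report something else, mostly with a low value. They report only what shows in the picture. A call takes as long as a camera call. They do not tell look-alikes from the thing itself.
- boxes_of(target, picture): "bbox" ([left, top, width, height] in pixels, round what is visible of it).
- landmark_of(target, picture): "pixel" ([column, row] in pixels: a listed point, or the origin of a listed thing).
The state is a dict: "time": time; "joint_pos": joint angles; "qd": joint speeds; "effort": joint torques, N m; "ee_pos": TCP position; "tcp_rot": TCP orientation; "wrist_force": force on the tool from outside, world axes, zero at the start; "moment": the same for the moment, N m; "gripper_width": finger opening in m.
Only numpy, scipy, OpenCV 4.12 (cv2) and the standard library are available. Lean on these libraries where they do the work, as an engineer would, in place of code of your own. Each camera call takes 0.05 s, during which the arm holds its last target.

## Task

First slide the test dock's flush shutter fully open by pressing on it. Then pick up the power module, park it on the angled block with its foot down against the lip and its black grip uppermost, and let go of it so that you can change your hold; then stand it upright, grip up, on the floor of the dock's open bay and let go. Leave the other loose things on the bench where they are.

Things in the scene. Friction and masses are not known exactly. Their poses are not given: they have to be found in the camera images.
- psu: power module lying flat: bare steel box 100 (x) x 50 (y) x 36 mm (z) with a solid black pull grip 40 mm long, 36 wide, 20 thick in the middle of its +x end (140 mm overall). Its other end, the foot, is flat with brass contacts. Origin: centre of the box's underside, 50 mm from the foot. About 0.35 kg, balance point 5 mm from the origin towards the grip
- psu_grip (a point): centre of the module's black pull grip (70 mm along x from the origin, 18 mm above the underside); same axes as the module
- psu_foot (a point): centre of the module's flat foot end face; same axes as the module
- angle_block: angled block: bare aluminium ramp fixed to the bench on a 130 x 70 x 8 mm base plate, 101 mm high. Ramp face 44 mm wide (narrower than the module), 100 mm long, rising at 45 degrees towards the block's +x. A lip square to the ramp, 22 mm tall, stops a part at the foot of the ramp. Origin: centre of the base's underside
- ramp_foot (a point): inner corner where the ramp face meets the lip, mid-width, 30 mm above the bench, 40 mm from the block's origin towards -x; axes as the block: the ramp runs up from here along (1,0,1), its outward normal is (-1,0,1)
- dock: the test dock, a grey box fixed to the bench, 136 mm (x) by 96 mm (y) by 42 mm high, with a shuttered bay towards its -x end. Origin: on the bench, 6 mm from the middle of the box towards +x
- dock_bay (a point): centre of the bay's floor, 12 mm above the bench; axes as the dock. The bay is 46 mm (x) by 60 mm (y), 30 mm deep, open upward: the module's foot fits with 5 mm to spare on each side when the module's 50 mm width lies along the dock's y (either way round)
- shutter (a joint): opening of the dock's shutter in m: 0 shut, 0.056 fully open, moving along the dock's +x. It stays where it is left; takes about 1.5 N to slide
- shutter_top (a point): centre of the shutter's top face, 42 mm above the bench, moves with it. The shutter is a flat aluminium plate 54 mm (x) by 66 mm (y), flush with the rails around it, without a handle: press down on it with about 5 to 15 N and drag
- sled_a: bystander: a flat drive sled, 120 x 72 x 18 mm, loose; origin on its underside
- sled_b: bystander: a flat drive sled like the other, 120 x 72 x 18 mm, loose; origin on its underside
- fan: bystander: a square black fan, 60 x 60 x 25 mm, loose; origin on its underside
- tape: bystander: a small grey roll, 52 mm across, 22 mm high, standing on its flat side, loose; origin on its underside
- screwdriver: bystander: a screwdriver lying on the bench, 190 mm long, loose
- screw_tray: bystander: a small open grey tray, 90 x 70 x 30 mm, loose; origin on its underside
Mind the look-alikes: they are no part of the job. There is more than one size of the psu; the job needs the largest.

How it is judged (in metres and radians):
On the way, in this order (a step that is already met when the one before it is completed fails the run):
1. the shutter is slid fully open (value of joint shutter above 0.05 m), for 0.2 s.
2. the module rests on the angled block, foot down, grip up, let go and still (contact force between psu and angle_block above 0.5 N and contact force between the fingers and psu below 0.05 N and angle between psu's own x axis and vertical between 0.64 and 0.93 rad and distance between psu_foot and ramp_foot below 0.045 m and linear speed of psu below 0.02 m/s), for 0.3 s.
At the end, for the whole second after the job is handed in: The shutter is open by more than 50 mm of its 56 mm; the module stands at rest on the bay's floor, grip up, within 0.1 rad of vertical, its foot's centre within 12 mm of the centre of the bay's floor (value of joint shutter above 0.05 m and angle between psu's own x axis and vertical below 0.1 rad and distance between psu_foot and dock_bay below 0.012 m and contact force between psu and dock above 0.5 N and linear speed of psu below 0.01 m/s); the robot touches nothing.
It fails at once if another loose thing on the bench is shifted by more than 30 mm (distance of any of sled_a, sled_b, fan, tape, screwdriver, screw_tray from where it was at the start of the episode above 0.03 m).
It also fails if it takes over 67 s, if anything falls off the work surface, if the arm or the gripper's body presses on something with over 40 N, if the wrist force passes 120 N, or if a joint passes its speed limit or range.

## Working session

There is one attempt and no reset: what is moved stays moved. The work goes in short steps, Python scripts to look and compute and a shell command to move; the robot and the scene stay as the last step left them, time stands still between calls to the robot, and variables do not carry over. Pictures are saved under pics/ and viewed, and the job is handed in when it is done.

```bash
ls; mkdir -p pics; cat > h.py <<'E'
import numpy as np, cv2, pickle
from scipy.spatial.transform import Rotation as R
def und(p,S):
    K=S["camera_matrix"]; x=(p[0]-K[0][2])/K[0][0]; y=(p[1]-K[1][2])/K[1][1]
    a,b=x,y
    for _ in range(20):
        s=1+S["k1"]*(a*a+b*b); a,b=x/s,y/s
    return a,b
def ray(p,S):
    a,b=und(p,S); E=np.array(S["extrinsics"]); return E[:3,3],E[:3,:3]@np.array([a,b,1.])
def atz(p,S,z):
    o,d=ray(p,S); return o+d*(z-o[2])/d[2]
def dep(p,S):
    o,d=ray(p,S); D=S["depth"][int(round(p[1])),int(round(p[0]))]; return o+d*D
def proj(P,S):
    E=np.array(S["extrinsics"]); c=E[:3,:3].T@(np.array(P)-E[:3,3]); a,b=c[0]/c[2],c[1]/c[2]; s=1+S["k1"]*(a*a+b*b)
    K=S["camera_matrix"]; return np.array([K[0][0]*a*s+K[0][2],K[1][1]*b*s+K[1][2]])
def save(S,n,crop=None,f=1):
    im=S["pixels"][:,:,::-1]
    if crop: l,t,w,h=crop; im=im[t:t+h,l:l+w]
    cv2.imwrite("pics/"+n,cv2.resize(im,None,fx=f,fy=f,interpolation=cv2.INTER_CUBIC))
def cloud(S):
    K=np.array(S["camera_matrix"]); H,W=S["depth"].shape
    E=np.array(S["extrinsics"]); o=np.zeros((H,W,3))
    for v in range(H):
        for u in range(0,W):
            pass
    u,v=np.meshgrid(np.arange(W),np.arange(H)); x=(u-K[0,2])/K[0,0]; y=(v-K[1,2])/K[1,1]; a,b=x.copy(),y.copy()
    for _ in range(20):
        s=1+S["k1"]*(a*a+b*b); a,b=x/s,y/s
    P=np.stack([a,b,np.ones_like(a)],-1)*S["depth"][...,None]
    return P@E[:3,:3].T+E[:3,3]
E
python3 - <<'E'
from h import *
from rig import *
from rig import readout,snapshot,boxes_of,landmark_of
print(readout.state())
for n in ("top","side"):
    S=snapshot(n); pickle.dump(S,open(n+"0.pkl","wb")); save(S,n+"0.png",None,1.5)
    print(n,np.round(S["extrinsics"],3).tolist(),S["k1"])
    for t in ("psu","angle_block","dock","shutter","sled_a","fan","tape","screwdriver","screw_tray"):
        print(t,[( [int(x) for x in b["bbox"]],round(b["conf"],2)) for b in boxes_of(t,S)][:4])
    for t in ("psu","psu_grip","psu_foot","angle_block","ramp_foot","dock","dock_bay","shutter_top"):
        print(t,[( np.round(b["pixel"],1).tolist(),round(b["conf"],2)) for b in landmark_of(t,S)][:4])
E
```

```text
pics
{'time': 0.0, 'joint_pos': array([ 6.49108153e+01,  2.05978861e+01,  8.65987912e+01,  4.91758781e-04,
        7.29073273e+01, -6.59518791e+00]), 'qd': array([ 0.00534979, -0.0642716 , -0.02583263, -0.03414997, -0.09723579,
        0.04094485]), 'effort': array([ 2.89526379e-04, -5.27601349e+01, -2.78622544e+01, -4.10400216e-04,
        1.29171956e-02, -2.35179965e-05]), 'ee_pos': array([0.19004622, 0.56840097, 0.23045538]), 'tcp_rot': array([ 173.14601638,   89.8959943 , -115.34812535]), 'wrist_force': array([ 0.44216469,  0.22597994, -0.30875257]), 'moment': array([-0.01433879, -0.03899726, -0.01133005]), 'gripper_width': 0.08541664917045971}
top [[0.006, -0.979, 0.203, 0.331], [-1.0, -0.004, 0.008, -0.031], [-0.007, -0.203, -0.979, 1.038], [0.0, 0.0, 0.0, 1.0]] -0.05619433975267619
psu [([324, 193, 22, 53], 0.91), ([355, 252, 37, 18], 0.71), ([360, 199, 43, 23], 0.66)]
angle_block [([213, 183, 42, 49], 0.66), ([132, 198, 30, 21], 0.53)]
dock [([125, 171, 46, 54], 0.72)]
shutter [([134, 196, 31, 21], 0.96)]
sled_a [([331, 109, 30, 47], 0.86), ([155, 105, 39, 46], 0.6), ([274, 1
[... 1077 characters left out ...]
]
sled_a [([190, 155, 45, 19], 0.92), ([104, 250, 65, 36], 0.83)]
fan [([282, 255, 35, 31], 0.81)]
tape [([300, 194, 19, 16], 0.61), ([227, 277, 24, 27], 0.51)]
screwdriver [([161, 202, 36, 42], 0.89)]
screw_tray [([194, 176, 37, 27], 0.67)]
psu [([281.2, 183.2], 0.95), ([326.8, 168.7], 0.68), ([285.4, 165.7], 0.65), ([258.4, 236.1], 0.23)]
psu_grip [([322.6, 171.0], 0.8), ([303.5, 180.3], 0.55), ([222.6, 303.5], 0.5), ([281.2, 156.5], 0.47)]
psu_foot [([266.2, 176.6], 0.81), ([322.0, 161.1], 0.65), ([289.6, 166.3], 0.46)]
angle_block [([257.7, 237.6], 0.84)]
ramp_foot [([245.2, 224.4], 0.6)]
dock [([221.1, 305.9], 0.89)]
dock_bay [([237.3, 298.0], 0.89)]
shutter_top [([239.2, 290.1], 0.56)]
```

View pics/top0.png

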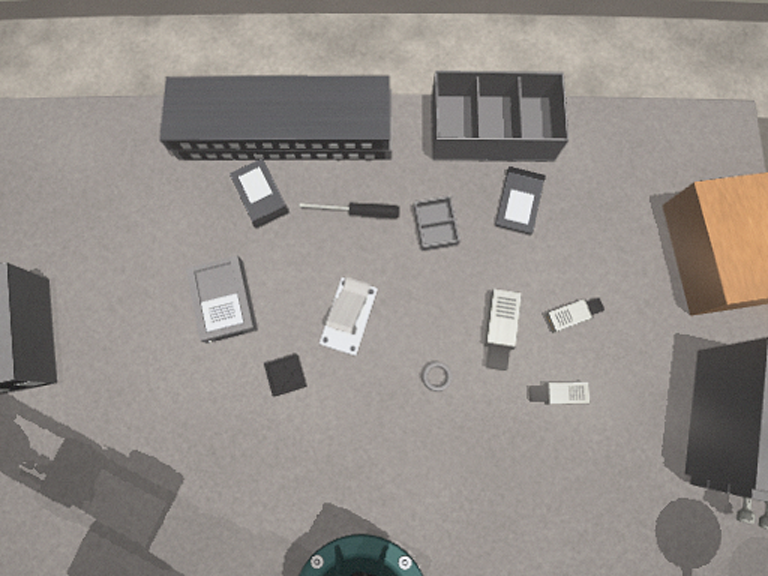

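View pics/side0.png

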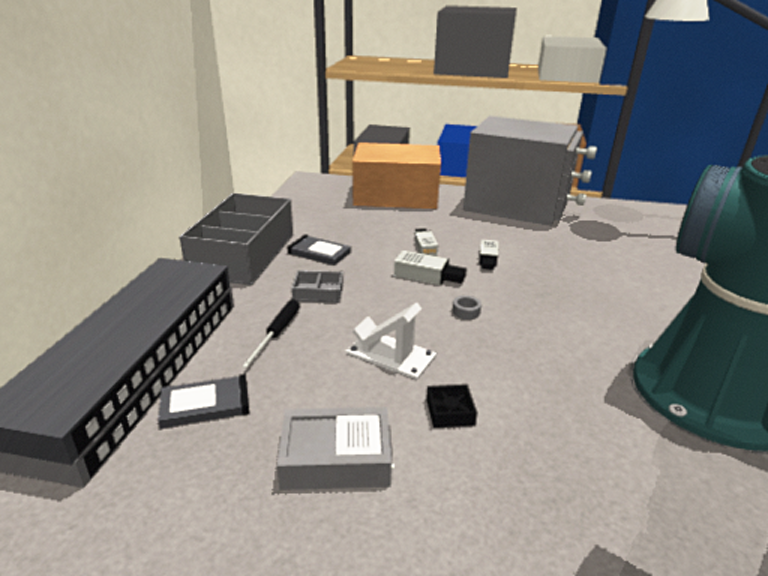

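```bash
python3 - <<'E'
from h import *
S=pickle.load(open("top0.pkl","rb")); save(S,"top0c.png",(110,160,160,110),5); save(S,"top0d.png",(310,180,110,100),6)
S=pickle.load(open("side0.pkl","rb")); save(S,"side0c.png",(170,140,170,190),3)
E
```

```text
(no output)
```

View pics/top0c.png

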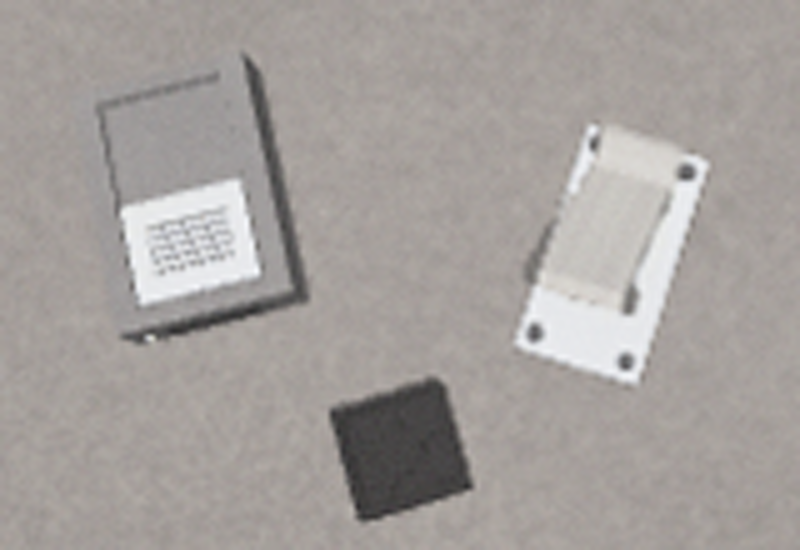

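View pics/top0d.png

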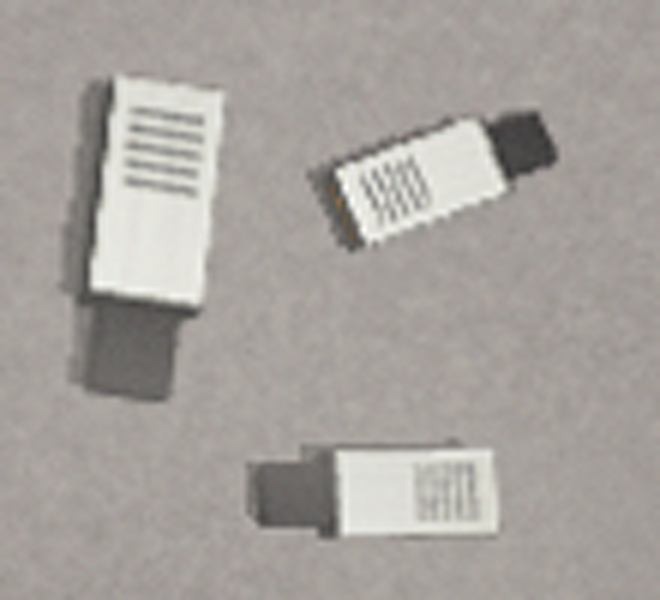

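View pics/side0c.png

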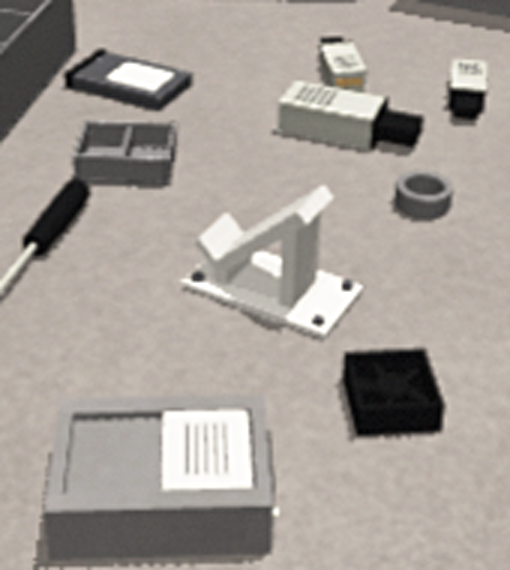

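Candidates for the module: (334,213) large, (374,211) and (372,261) small. Only the first has a box of about twice the size; I'll check it as 100 x 50 mm by measurement.

```bash
cat > meas.py <<'E'
from h import *
def zcomp(C,box,zlo,zhi,col=None):
    l,t,w,h=box; sub=C[t:t+h,l:l+w]; m=((sub[...,2]>zlo)&(sub[...,2]<zhi)).astype(np.uint8)
    if col is not None: m&=col[t:t+h,l:l+w].astype(np.uint8)
    n,lab,st,_=cv2.connectedComponentsWithStats(m)
    k=1+np.argmax(st[1:,4]); P=sub[lab==k]
    r=cv2.minAreaRect((P[:,:2]*1000).astype(np.float32))
    return P,r
E
python3 - <<'E'
from meas import *
S=pickle.load(open("top0.pkl","rb"));C=cloud(S)
px=S["pixels"].astype(int);g=px.mean(-1)
print("bench z",[np.round(np.median(C[a:a+8,b:b+8,2]),4) for a,b in((240,240),(230,350),(240,150),(170,210))])
for nm,b,lo,hi,cl in [("psuL box",(318,185,36,65),.031,.045,g>140),("psuL grip",(318,185,36,65),.018,.036,g<110),("psuB",(355,190,50,40),.015,.045,g>140),("psuC",(345,245,50,35),.015,.045,g>140),
  ("dock top",(120,165,60,70),.036,.05,None),("shutter",(120,165,60,70),.03,.05,g>190),("fan",(170,230,40,40),.015,.04,None),("baseplate",(205,175,60,70),.004,.013,g>150),("ramp",(205,175,60,70),.02,.2,None)]:
    P,r=zcomp(C,b,lo,hi,cl)
    print(nm,len(P),"zmed %.4f"%np.median(P[:,2]),"c",np.round(r[0],1),"size",np.round(r[1],1),"ang",round(r[2],1), "zr",np.round(np.percentile(P[:,2],[2,98]),3))
E
```

```text
bench z [np.float64(0.0006), np.float64(0.0008), np.float64(0.0015), np.float64(0.0013)]
psuL box 672 zmed 0.0368 c [ 489.7 -248.7] size [49.6 98.7] ang 80.9 zr [0.034 0.04 ]
psuL grip 263 zmed 0.0283 c [ 466.9 -244.2] size [ 49.8 136. ] ang 81.3 zr [0.019 0.035]
psuB 351 zmed 0.0270 c [ 496.2 -370.9] size [36.9 72.6] ang 19.9 zr [0.022 0.031]
psuC 379 zmed 0.0266 c [ 356.5 -360.2] size [36.5 71.3] ang 0.4 zr [0.023 0.03 ]
dock top 1675 zmed 0.0423 c [523.  259.7] size [136.4  97.7] ang 14.9 zr [0.036 0.047]
shutter 431 zmed 0.0431 c [495.8 252.8] size [54.7 66.4] ang 14.6 zr [0.039 0.047]
fan 298 zmed 0.0221 c [387.8 139.8] size [60.4 61. ] ang 17.6 zr [0.016 0.029]
baseplate 491 zmed 0.0090 c [495.6  25.9] size [ 73.2 133.6] ang 68.9 zr [0.005 0.012]
ramp 616 zmed 0.0614 c [507.3  25.1] size [ 44.6 100.6] ang 72.6 zr [0.031 0.101]
```

The box at (334,213) measures 99 x 50 mm; the others 72 x 37. So (334,213) is the module, and its dark grip points towards the robot. The block's ramp rises towards the robot, with the lip on the far side.

```bash
cat >> h.py <<'E'
def rdown(yaw_z, tilt=0, tdir=0):
    pass
def frame(xt, zt):
    x=np.array(xt,float); x/=np.linalg.norm(x); z=np.array(zt,float); z-=x*(x@z); z/=np.linalg.norm(z); return np.stack([x,np.cross(z,x),z],1)
def cur():
    from rig import readout
    s=readout.state(); return np.array(s["ee_pos"]),R.from_euler("xyz",s["tcp_rot"],degrees=True).as_matrix(),s
def goal(p,M):
    p0,M0,s=cur()
    d=M0.T@(np.array(p)-p0)*1000; rv=R.from_matrix(M0.T@M).as_rotvec(degrees=True)
    print("t",round(s["time"],2),"shift",np.round(d,1),"turn",np.round(rv,1),"| j",np.round(s["joint_pos"],1),"F",np.round(s["wrist_force"],1),"w",round(s["gripper_width"],4))
E
python3 - <<'E'
from h import *
S=pickle.load(open("top0.pkl","rb")); Sd=pickle.load(open("side0.pkl","rb"))
c=np.array([atz(p,S,.008)[:2]*1000 for p in [(228,185),(252,192.3),(237.6,236.4),(213,229)]]);print(np.round(c),np.round(c.mean(0),1))
d=(c[2]+c[3]-c[0]-c[1]);print("base yaw",np.degrees(np.arctan2(d[1],d[0])),np.linalg.norm(d)/2)
C=cloud(S)
for nm,CC,box in(("top",C,(205,175,60,70)),("side",cloud(Sd),(222,195,75,60))):
    l,t,w,h=box;P=CC[t:t+h,l:l+w].reshape(-1,3);P=P[(P[:,2]>.02)&(P[:,2]<.12)&(abs(P[:,0]-.5)<.1)&(abs(P[:,1]-.03)<.1)]
    for yaw in (160,162,164,166):
        u=np.array([np.cos(np.radians(yaw)),np.sin(np.radians(yaw))]);v=np.array([-u[1],u[0]])
        print(nm,yaw,"s range",np.round(np.percentile(P[:,:2]@u*1000,[1,99]),1),"lat",np.round(np.percentile(P[:,:2]@v*1000,[1,99]),1))
    # z profile along s at 163
    u=np.array([np.cos(np.radians(163)),np.sin(np.radians(163))]);s=P[:,:2]@u*1000
    for a in range(-535,-425,8):
        m=(s>=a)&(s<a+8)
        if m.sum()>3: print(a+4,m.sum(),np.round(np.percentile(P[m,2]*1000,[20,50,90]),1))
# ramp_foot triangulate
o1,d1=ray((237.8,195.7),S);o2,d2=ray((245.2,224.4),Sd)
A=np.stack([d1,-d2],1);t=np.linalg.lstsq(A,o2-o1,rcond=None)[0];print(o1+d1*t[0],o2+d2*t[1])
p0,M,s=cur();print(M.round(2))
a=np.radians(14.8)
goal([.496,.253,.10],frame([0,0,-1],[np.sin(a),-np.cos(a),0]))
goal([.496,.253,.10],frame([0,0,-1],[-np.sin(a),np.cos(a),0]))
E
```

```text
[[567.  42.]
 [546. -25.]
 [424.  13.]
 [444.  80.]] [495.1  27.4]
base yaw 162.5441638255581 128.23797293830404
top 160 s range [-517.  -418.7] lat [-219.2 -173.5]
top 162 s range [-524.  -425.2] lat [-202.2 -158.2]
top 164 s range [-529.8 -431.3] lat [-185.5 -141.6]
top 166 s range [-535.  -436.6] lat [-169.9 -123.7]
-531 7 [40.4 40.8 42.1]
-523 43 [43.2 45.  47.2]
-515 59 [36.  39.1 43.5]
-507 49 [31.6 33.4 36.8]
-499 41 [36.6 39.1 41.6]
-491 43 [43.9 46.8 50.6]
-483 42 [53.4 55.  59.2]
-475 43 [60.5 62.8 66.2]
-467 46 [68.6 70.7 74. ]
-459 49 [75.5 78.1 81.6]
-451 47 [84.7 86.1 90.3]
-443 56 [91.  94.5 97.4]
-435 62 [ 97.3  99.2 102. ]
-427 29 [93.6 95.1 97.8]
side 160 s range [-511.6 -416.7] lat [-219.1 -172.3]
side 162 s range [-518.8 -423.5] lat [-201.9 -156.3]
side 164 s range [-525.5 -429.7] lat [-186.4 -140.4]
side 166 s range [-531.5 -434.9] lat [-170.9 -123.3]
-523 22 [39.5 41.6 45.1]
-515 70 [36.4 39.8 43.6]
-507 56 [29.7 32.2 35.3]
-499 25 [25.4 32.5 36.6]
-491 24 [31.6 40.9 44. ]
-483 27 [40.4 47.7 50.5]
-475 32 [49.5 56.8 62.8]
-467 29 [56.3 63.8 71.2]
-459 27 [64.2 71.  76.7]
-451 30 [71.7 78.7 83.8]
-443 89 [39.6 64.6 90.1]
-435 243 [35.1 56.9 97.4]
-427 46 [92.4 94.7 96.9]
[0.53410031 0.01342731 0.01906279] [0.53611148 0.01358983 0.01947143]
[[-0.   -0.95  0.32]
 [-0.    0.32  0.95]
 [-1.    0.   -0.  ]]
t 1.8 shift [ 131.3 -390.1 -202.7] turn [146.7  -0.    0. ] | j [64.9 20.6 86.5  0.  72.9 -6.6] F [-1.2  0.9 -0.2] w 0.0852
t 1.8 shift [ 131.3 -390.1 -202.7] turn [-33.3  -0.   -0. ] | j [64.9 20.6 86.5  0.  72.9 -6.6] F [-1.2  0.9 -0.2] w 0.0852
```

```bash
python3 -m pendant '[130,-390,-203,-33.3,0,0, 130,-390,-203,-33.3,0,0, 130,-390,-203,-33.3,0,0, 130,-390,-203,-33.3,0,0, 130,-390,-203,-33.3,0,0, 130,-390,-203,-33.3,0,0, 130,-390,-203,-33.3,0,0, 130,-390,-203,-33.3,0,0]' 1; python3 - <<'E'
from h import *
a=np.radians(14.8)
goal([.496,.253,.06],frame([0,0,-1],[-np.sin(a),np.cos(a),0]))
E
```

```text
time: 2.6
ee_pos: [0.4507, 0.2995, 0.1208]
tcp_rot: [-78.0, 90.0, 26.8]
wrist_force: [0.1, 0.4, 0.7]
gripper_width: -0.0002
t 2.6 shift [ 60.8 -31.8 -56.6] turn [0. 0. 0.] | j [ 26.3  23.1 100.9   0.   56.  -78.5] F [0.1 0.4 0.7] w -0.0002
```

```bash
python3 -m pendant '[30,-31,-56,0,0,0, 50,-31,-56,0,0,0, 56,-31,-56,0,0,0, 56,-31,-56,0,0,0]'; python3 - <<'E'
from h import *
a=np.radians(14.8)
goal([.496,.253,.043],frame([0,0,-1],[-np.sin(a),np.cos(a),0]))
E
```

```text
time: 3.0
ee_pos: [0.4926, 0.2542, 0.064]
tcp_rot: [91.0, 89.8, -164.3]
wrist_force: [0.1, 0.2, 0.0]
gripper_width: 0.0
t 3.0 shift [21.  -3.1 -2. ] turn [-0.1 -0.  -0.2] | j [ 20.1  28.7 101.6   0.   49.9 -84.6] F [0.1 0.2 0. ] w 0.0
```

```bash
python3 -m pendant '[12,0,0,0,0,0, 16,0,0,0,0,0, 19,0,0,0,0,0, 21,0,0,0,0,0, 21,0,0,0,0,0]'; python3 -c "
from h import *
p,M,s=cur();print(p,s['wrist_force'])"
```

```text
time: 3.5
ee_pos: [0.4935, 0.2551, 0.0442]
tcp_rot: [-118.3, 90.0, -13.5]
wrist_force: [0.3, 0.1, -0.0]
gripper_width: 0.0002
[0.49345542 0.25512566 0.04416354] [ 3.38063975e-01  8.26942095e-02 -1.77998658e-04]
```

```bash
python3 -m pendant '[1,0,0,0,0,0, 2,0,0,0,0,0, 3,0,0,0,0,0, 3,0,0,0,0,0]'; python3 -c "
from h import *
p,M,s=cur();print(p,s['wrist_force'])"
```

```text
time: 3.9
ee_pos: [0.4946, 0.2551, 0.042]
tcp_rot: [-86.2, 89.9, 18.6]
wrist_force: [-0.4, 0.3, 7.2]
gripper_width: -0.0
[0.49456638 0.25505226 0.04202552] [-0.40132809  0.30369919  7.20038129]
```

```bash
python3 -m pendant '[0.4,-8,0,0,0,0, 0.4,-16,0,0,0,0, 0.4,-24,0,0,0,0, 0.4,-32,0,0,0,0]'; python3 -m pendant '[0,-8,0,0,0,0, 0,-16,0,0,0,0, 0,-24,0,0,0,0, 0,-29,0,0,0,0, 0,-29,0,0,0,0]'; python3 - <<'E'
from h import *
from rig import readout,snapshot,boxes_of,landmark_of
S=snapshot("top");save(S,"top1.png",(110,150,160,120),5)
S=snapshot("side");save(S,"side1.png",(150,150,200,190),3.5);pickle.dump(S,open("side1.pkl","wb"))
E
```

```text
time: 4.3
ee_pos: [0.5256, 0.2633, 0.042]
tcp_rot: [-81.9, 89.9, 22.9]
wrist_force: [-2.1, 0.1, 10.6]
gripper_width: -0.0001
time: 4.8
ee_pos: [0.549, 0.2695, 0.0419]
tcp_rot: [90.3, 89.6, -164.9]
wrist_force: [-12.4, -3.4, 22.5]
gripper_width: 0.0001
```

View pics/side1.png

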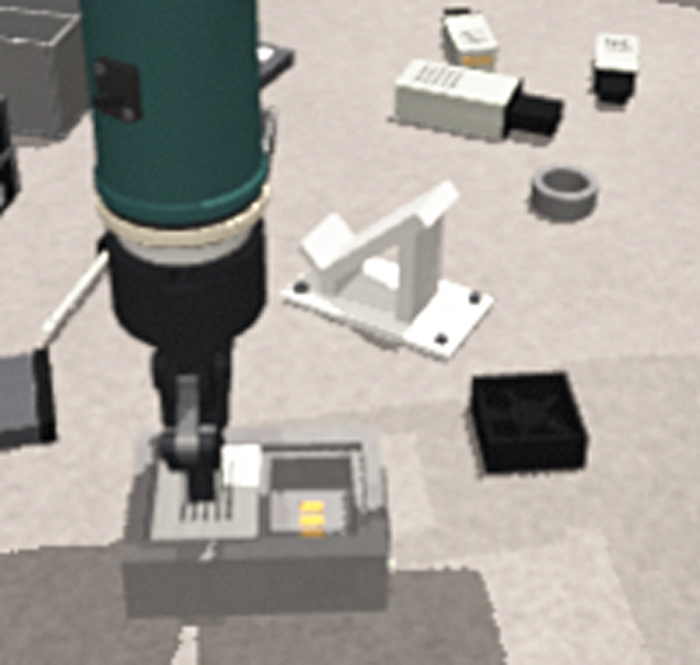

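The shutter is open: the bay with its brass contacts is exposed at about crop (310,495), and the lateral force rise shows the end stop. I'll lift off next.

```bash
python3 -m pendant '[-50,0,0,0,0,0, -100,0,0,0,0,0, -150,0,0,0,0,0]'; python3 - <<'E'
from h import *
p0,M0,s=cur();print(p0)
# module
a=np.radians(170.9); X=np.array([np.cos(a),np.sin(a),0]);Z=np.array([0,0,1.]);Y=np.cross(Z,X)
O=np.array([.4897,-.2487,0])
tx=-(X+Z)/2**.5
for sg in(1,-1):
    M=frame(tx,sg*Y)
    g=O+.076*X+.025*Z; tcp=g+.019*tx
    print(sg,tcp)
    goal(tcp-tx*.10,M); goal(tcp,M)
E
```

```text
time: 5.2
ee_pos: [0.5521, 0.2701, 0.1921]
tcp_rot: [97.0, 89.9, -158.2]
wrist_force: [0.7, 0.7, 0.4]
gripper_width: -0.0002
[0.55212923 0.27006649 0.19207774]
1 [ 0.42792248 -0.23880485  0.01156497]
t 5.2 shift [ 110.2  314.6 -431.6] turn [-145.4   60.3   12.7] | j [ 19.6  23.8  87.2  -0.   69.  -85.2] F [0.7 0.7 0.4] w -0.0002
t 5.2 shift [ 180.8  249.8 -460.3] turn [-145.4   60.3   12.7] | j [ 19.6  23.8  87.2  -0.   69.  -85.2] F [0.7 0.7 0.4] w -0.0002
-1 [ 0.42792248 -0.23880485  0.01156497]
t 5.2 shift [ 110.2  314.6 -431.6] turn [ 22.7   9.4 -44.4] | j [ 19.6  23.8  87.2  -0.   69.  -85.2] F [0.7 0.7 0.4] w -0.0002
t 5.2 shift [ 180.8  249.8 -460.3] turn [ 22.7   9.4 -44.4] | j [ 19.6  23.8  87.2  -0.   69.  -85.2] F [0.7 0.7 0.4] w -0.0002
```

```bash
cat > g1.py <<'E'
from h import *
a=np.radians(170.9); X=np.array([np.cos(a),np.sin(a),0]);Z=np.array([0,0,1.]);Y=np.cross(Z,X)
O=np.array([.4897,-.2487,0])
t=np.radians(30);tx=-X*np.sin(t)-Z*np.cos(t)
M=frame(tx,-Y); tcp=O+.073*X+.0255*Z+.019*tx
E
python3 - <<'E'
from g1 import *
from rig import snapshot
p0,M0,s=cur();print(p0,tcp)
print("via"); goal([.47,-.0,.25],M)
print("hover"); goal(tcp-tx*.08,M)
S=snapshot("top");save(S,"top2.png",(110,150,160,120),5);pickle.dump(S,open("top2.pkl","wb"))
E
```

```text
[0.55212923 0.27006649 0.19207774] [ 0.42699922 -0.23865696  0.00904552]
via
t 5.2 shift [ -57.7  148.4 -240.1] turn [ 23.3   6.2 -29.6] | j [ 19.6  23.8  87.2  -0.   69.  -85.2] F [0.7 0.7 0.4] w -0.0002
hover
t 5.2 shift [ 114.1  287.3 -443.7] turn [ 23.3   6.2 -29.6] | j [ 19.6  23.8  87.2  -0.   69.  -85.2] F [0.7 0.7 0.4] w -0.0002
```

View pics/top2.png

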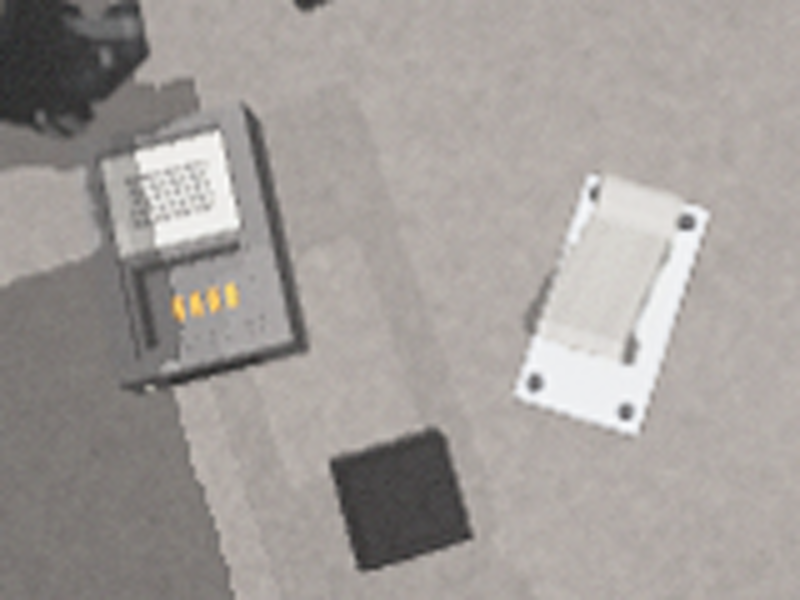

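The picture shows the shutter at the far end of its recess (around 180,195) and the bay floor with contacts (205,300) clear. Now over to the module.

```bash
python3 -m pendant '[-58,148,-240,23.3,6.2,-29.6, -58,148,-240,23.3,6.2,-29.6, -58,148,-240,23.3,6.2,-29.6, -58,148,-240,23.3,6.2,-29.6, -58,148,-240,23.3,6.2,-29.6, -58,148,-240,23.3,6.2,-29.6, -58,148,-240,23.3,6.2,-29.6]' -1;  python3 - <<'E'
from g1 import *
p0,M0,s=cur();print(p0)
print("hover"); goal(tcp-tx*.08,M)
E
```

```text
time: 5.95
ee_pos: [0.4693, -0.0035, 0.2495]
tcp_rot: [-90.0, 59.9, -9.4]
wrist_force: [-0.5, 0.6, -0.5]
gripper_width: 0.0856
[ 0.46932055 -0.00347835  0.24948409]
hover
t 5.95 shift [ 126.2  123.7 -239. ] turn [-0.2 -0.1  0.1] | j [ -8.5  -4.9 123.   -0.8  31.7 -88.6] F [-0.5  0.6 -0.5] w 0.0856
```

```bash
python3 -m pendant '[50,124,-239,0,0,0, 126,124,-239,0,0,0, 126,124,-239,0,0,0, 126,124,-239,0,0,0, 126,124,-239,0,0,0, 126,124,-239,0,0,0, 126,124,-239,0,0,0, 126,124,-239,0,0,0]';  python3 - <<'E'
from g1 import *
p0,M0,s=cur();print(p0)
print("hover"); goal(tcp-tx*.08,M); goal(tcp,M)
from rig import snapshot
S=snapshot("side");save(S,"side3.png",(220,120,160,110),5);pickle.dump(S,open("side3.pkl","wb"))
E
```

```text
time: 6.75
ee_pos: [0.4117, -0.2016, 0.1233]
tcp_rot: [-90.1, 62.8, -10.2]
wrist_force: [0.5, 0.7, -0.3]
gripper_width: 0.0854
[ 0.41171836 -0.20163149  0.12325647]
hover
t 6.75 shift [ 31.6  36.9 -34.5] turn [-0.9 -0.5 -2.8] | j [ -48.4   10.8  131.6   47.7   22.5 -170.4] F [ 0.5  0.7 -0.3] w 0.0854
t 6.75 shift [111.5  33.  -33.7] turn [-0.9 -0.5 -2.8] | j [ -48.4   10.8  131.6   47.7   22.5 -170.4] F [ 0.5  0.7 -0.3] w 0.0854
```

View pics/side3.png

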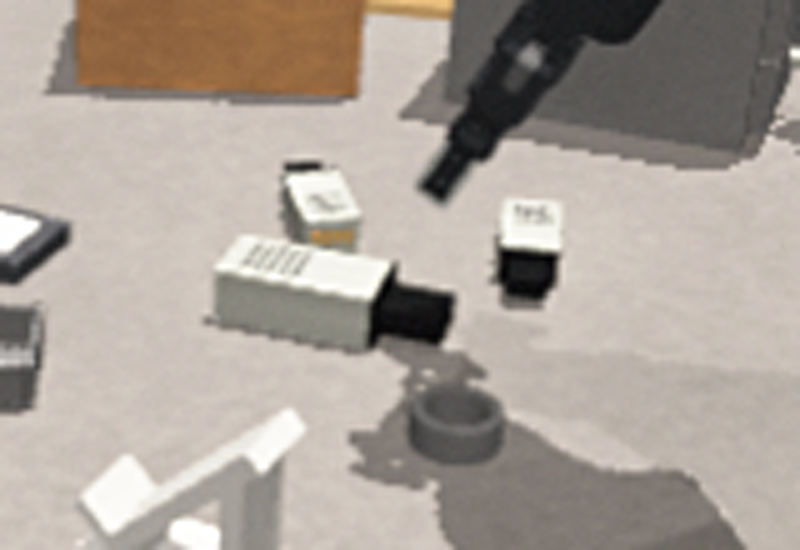

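```bash
cat > kin.py <<'E'
import numpy as np
from scipy.spatial.transform import Rotation as R
from scipy.optimize import least_squares
def fk(q,P,s=(1,1)):
    r0,h0,L2,a2,L3,a3,off,o4,LT,a5,tz,q60=P
    Rz=lambda a:R.from_euler("z",a,degrees=True); Ry=lambda a:R.from_euler("y",a,degrees=True)
    A=Rz(q[0]); p=A.apply([r0,off,h0]); A=A*Ry(q[1]); p=p+A.apply([a2,0,L2]); A=A*Ry(q[2]); p=p+A.apply([a3,0,L3])
    A=A*Rz(s[0]*q[3]); p=p+A.apply([0,o4,0]); A=A*Ry(q[4]); p=p+A.apply([a5,0,LT]); A=A*Rz(s[1]*q[5]+q60)
    # tool frame: x along local z
    T=A*R.from_matrix(np.array([[0,0,1],[0,1,0],[1,0,0]]).T@np.diag([1,1,-1])) if False else A*R.from_matrix(np.array([[0.,0,1],[0,-1,0],[1,0,0]]))
    return p,T
D=[([64.9108,20.5979,86.5988,0,72.9073,-6.595],[.19005,.5684,.23046],[173.146,89.896,-115.348]),
([26.3,23.1,100.9,0,56,-78.5],[.4507,.2995,.1208],[-78,90,26.8]),
([20.1,28.7,101.6,0,49.9,-84.6],[.4926,.2542,.064],[91,89.8,-164.3]),
([19.6,23.8,87.2,0,69,-85.2],[.55213,.27007,.19208],[97,89.9,-158.2]),
([-8.5,-4.9,123,-.8,31.7,-88.6],[.46932,-.00348,.24948],[-90,59.9,-9.4]),
([-48.4,10.8,131.6,47.7,22.5,-170.4],[.41172,-.20163,.12326],[-90.1,62.8,-10.2])]
lo=np.array([-170.27,-57.76,12.27,-55.21,11.17,-170.74]);hi=np.array([170.27,135,136.19,235.2,155.16,170.74])
E
cat > fit.py <<'E'
from kin import *
best=None
for s in [(a,b) for a in(1,-1) for b in(1,-1)]:
    for q60 in (0,90,180,-90):
        def f(P):
            o=[]
            for q,p,e in D:
                pp,T=fk(q,P,s); o+=list((pp-p)*1000)+list((T.inv()*R.from_euler("xyz",e,degrees=True)).as_rotvec(degrees=True)*2)
            return o+list(np.array(P[:11])*np.array([1,.1,.1,1,.1,1,1,1,.1,1,0])*3)
        r=least_squares(f,[0,.25,.4,0,.4,0,.03,.03,.25,0,0,q60])
        if best is None or r.cost<best[0]: best=(r.cost,s,r.x,np.round(f(r.x),1))
print(best[0],best[1],best[2].round(3));print(best[3][:36].reshape(-1,6))
np.save("kin.npy",np.r_[best[2],best[1]])
E
python3 fit.py
```

```text
0.5560748620930445 (1, 1) [ 3.0000e-03  2.6400e-01  6.0200e-01  7.0000e-03  4.3000e-01  1.1100e-01
  7.0000e-02 -1.0000e-03  3.6200e-01  3.0000e-03  0.0000e+00 -1.8001e+02]
[[-0.1  0.1 -0.3  0.  -0.   0. ]
 [-0.1  0.2 -0.1  0.   0.  -0. ]
 [ 0.1 -0.5  0.1  0.  -0.   0. ]
 [ 0.1 -0.2  0.4  0.   0.   0.2]
 [-0.   0.4  0.1  0.1  0.1  0.2]
 [ 0.1 -0.  -0.1 -0.2  0.   0.1]]
```

```bash
cat > ik.py <<'E'
from kin import *
K=np.load("kin.npy");P_=K[:12];S_=K[12:]
def ik(p,M,seeds=12,q0=None):
    rng=np.random.default_rng(0);out=[]
    def f(q):
        pp,T=fk(q,P_,S_);return np.r_[(pp-p)*1000,(T.inv()*R.from_matrix(M)).as_rotvec(degrees=True)*3]
    for k in range(seeds):
        x0=q0 if (k==0 and q0 is not None) else np.array([np.degrees(np.arctan2(p[1],p[0])),10,110,rng.uniform(-50,230) if k%2 else 0,60,rng.uniform(-170,170)])
        r=least_squares(f,np.clip(x0,lo+.1,hi-.1),bounds=(lo,hi))
        if r.cost<.5 and not any(np.abs(r.x-o).max()<2 for o in out): out.append(r.x)
    return out
E
cat > plan.py <<'E'
from ik import *
from h import frame
a=np.radians(170.9);O=np.array([.4897,-.2487,0]);Z=np.array([0,0,1.])
b=np.radians(162.8);U=np.array([np.cos(b),np.sin(b),0]);RF=np.array([.5345,.0159,.030])
def grasp(Rm,Om,gx,gz,t,sg):
    X,Y,Zm=Rm.T; tx=-X*np.sin(t)-Zm*np.cos(t); M=frame(tx,sg*Y); return Om+gx*X+gz*Zm+.019*tx,M,tx
R0=np.stack([[np.cos(a),np.sin(a),0],np.cross(Z,[np.cos(a),np.sin(a),0]),Z],1)
c=2**-.5; Xr=U*c+Z*c; Zr=-U*c+Z*c; Rr=np.stack([Xr,np.cross(Zr,Xr),Zr],1); Or=RF+.05*Xr
d=np.radians(14.8);DX=np.array([np.cos(d),np.sin(d),0])
BAY=np.array([.523,.2597,.012])-.028*DX; BAY[2]=.012
def up(sg): # module z along sg*dock x
    Zu=sg*DX; return np.stack([Z,np.cross(Zu,Z),Zu],1),BAY+.05*Z
if __name__=="__main__":
    for t in (0,15,30,40):
        for sg in(1,-1):
            tr=np.radians(t)
            for nm,Rm,Om,h in(("lift0",R0,O,0),("hov",R0,O,.06),("ramp",Rr,Or,0)):
                p,M,tx=grasp(Rm,Om,.073,.0255,tr,sg)
                if nm=="hov": p=p-tx*h
                print(t,sg,nm,[np.round(x).tolist() for x in ik(p,M,6)])
    Ru,Ou=up(1);
    for t in (50,60,70,80,90):
        for sg in(1,-1):
            tr=np.radians(t)
            for nm,Rm,Om in(("regr",Rr,Or),("final",Ru,Ou)):
                p,M,tx=grasp(Rm,Om,.075,.018,tr,sg)
                print(t,sg,nm,[np.round(x).tolist() for x in ik(p,M,6)])
E
python3 plan.py
```

```text
0 1 lift0 [[-38.0, 30.0, 113.0, 0.0, 36.0, 61.0]]
0 1 hov [[-38.0, 24.0, 111.0, 0.0, 45.0, 61.0]]
0 1 ramp [[-9.0, 42.0, 83.0, 6.0, 100.0, 97.0]]
0 -1 lift0 [[-38.0, 30.0, 113.0, 0.0, 36.0, -119.0]]
0 -1 hov [[-38.0, 24.0, 111.0, 0.0, 45.0, -119.0]]
0 -1 ramp [[-9.0, 42.0, 83.0, 6.0, 100.0, -83.0]]
15 1 lift0 [[-44.0, 28.0, 124.0, 30.0, 17.0, 27.0]]
15 1 hov [[-46.0, 20.0, 124.0, 21.0, 26.0, 36.0]]
15 1 ramp [[-8.0, 33.0, 91.0, 5.0, 85.0, 98.0]]
15 -1 lift0 [[-44.0, 28.0, 124.0, 30.0, 17.0, -153.0]]
15 -1 hov [[-46.0, 20.0, 124.0, 21.0, 26.0, -144.0]]
15 -1 ramp [[-8.0, 33.0, 91.0, 5.0, 85.0, -82.0]]
30 1 lift0 [[-53.0, 33.0, 135.0, 117.0, 23.0, -69.0]]
30 1 hov [[-57.0, 23.0, 136.0, 90.0, 22.0, -44.0]]
30 1 ramp [[-6.0, 25.0, 100.0, 3.0, 69.0, 100.0]]
30 -1 lift0 [[-53.0, 33.0, 135.0, 117.0, 23.0, 111.0]]
30 -1 hov [[-57.0, 23.0, 136.0, 90.0, 22.0, 136.0]]
30 -1 ramp [[-6.0, 25.0, 100.0, 3.0, 69.0, -80.0]]
40 1 lift0 []
40 1 hov []
40 1 ramp [[-5.0, 21.0, 107.0, 1.0, 58.0, 102.0]]
40 -1 lift0 []
40 -1 hov []
40 -1 ramp [[-5.0, 21.0, 107.0, 1.0, 58.0, -78.0]]
50 1 regr [[-3.0, 17.0, 114.0, -2.0, 44.0, 106.0]]
50 1 final [[18.0, 46.0, 68.0, 2.0, 106.0, 93.0]]
50 -1 regr [[-3.0, 17.0, 114.0, -2.0, 44.0, -74.0]]
50 -1 final [[18.0, 46.0, 68.0, 2.0, 106.0, -87.0]]
60 1 regr [[-1.0, 14.0, 121.0, -8.0, 31.0, 113.0]]
60 1 final [[19.0, 41.0, 75.0, 2.0, 95.0, 93.0]]
60 -1 regr [[-1.0, 14.0, 121.0, -8.0, 31.0, -67.0]]
60 -1 final [[19.0, 41.0, 75.0, 2.0, 95.0, -87.0]]
70 1 regr [[2.0, 13.0, 128.0, -29.0, 17.0, 136.0]]
70 1 final [[19.0, 35.0, 82.0, 1.0, 83.0, 94.0]]
70 -1 regr [[2.0, 13.0, 128.0, -29.0, 17.0, -44.0]]
70 -1 final [[19.0, 35.0, 82.0, 1.0, 83.0, -86.0]]
80 1 regr []
80 1 final [[19.0, 30.0, 89.0, 1.0, 71.0, 94.0]]
80 -1 regr []
80 -1 final [[19.0, 30.0, 89.0, 1.0, 71.0, -86.0]]
90 1 regr []
90 1 final [[20.0, 26.0, 97.0, -0.0, 58.0, 95.0]]
90 -1 regr []
90 -1 final [[20.0, 26.0, 97.0, 0.0, 58.0, -85.0]]
```

The arm's kinematics fit to 0.3 mm. At 30° tilt the pick is at the joint limits, but a vertical pick followed by a ramp placement square to the ramp is comfortably inside the ranges. I'm switching to that.

```bash
cat > g2.py <<'E'
from plan import *
from h import *
tcp,M,tx=grasp(R0,O,.070,.0235,0,-1)
E
python3 - <<'E'
from g2 import *
print(tcp); goal(tcp-.08*tx,M)
E
```

```text
[ 0.42058103 -0.23762894  0.0045    ]
t 6.8 shift [ 40.9   7.6 -28.3] turn [-0.9 -0.7 27.3] | j [ -48.6   11.   131.2   47.4   22.4 -170.5] F [ 2.  -4.   0.2] w 0.0854
```

```bash
python3 -m pendant '[0,8,-28,0,0,27, 20,8,-28,-0.9,-0.7,27.3, 41,8,-28,-0.9,-0.7,27.3, 41,8,-28,-0.9,-0.7,27.3, 41,8,-28,-0.9,-0.7,27.3, 41,8,-28,-0.9,-0.7,27.3, 41,8,-28,-0.9,-0.7,27.3, 41,8,-28,-0.9,-0.7,27.3]';  python3 - <<'E'
from g2 import *
print(cur()[0]);goal(tcp,M)
E
```

```text
time: 7.6
ee_pos: [0.4182, -0.2299, 0.0846]
tcp_rot: [-12.6, 89.8, 68.6]
wrist_force: [0.8, -0.4, -0.4]
gripper_width: 0.0856
[ 0.41821804 -0.22989394  0.0846266 ]
t 7.6 shift [80.1 -3.4 -7.6] turn [0.3 0.2 0.1] | j [ -37.3   22.   110.5    0.3   47.5 -118.7] F [ 0.8 -0.4 -0.4] w 0.0856
```

```bash
python3 -m pendant '[0,-3,-8,0,0,0, 20,-3,-8,0,0,0, 30,-3,-8,0,0,0, 30,-3,-8,0,0,0]';  python3 - <<'E'
from g2 import *
print(cur()[0]);goal(tcp,M)
from rig import snapshot
S=snapshot("top");save(S,"top4.png",(290,170,100,100),6);pickle.dump(S,open("top4.pkl","wb"))
S=snapshot("side");save(S,"side4.png",(220,120,140,100),5)
E
```

```text
time: 8.0
ee_pos: [0.4195, -0.2388, 0.0538]
tcp_rot: [14.4, 89.7, 95.5]
wrist_force: [-0.3, -0.8, -0.3]
gripper_width: 0.0857
[ 0.41954451 -0.2387669   0.05380325]
t 8.0 shift [49.3 -0.9  1. ] turn [ 0.2  0.3 -0.1] | j [ -38.    25.4  111.2    0.3   43.6 -119.4] F [-0.3 -0.8 -0.3] w 0.0857
```

View pics/top4.png

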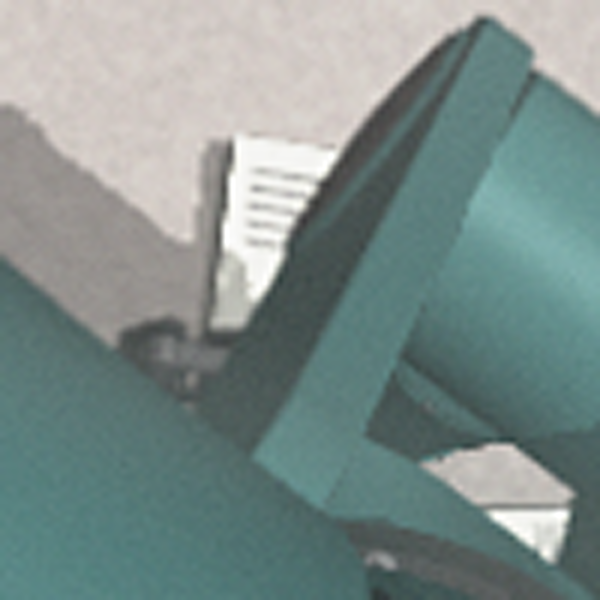

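View pics/side4.png

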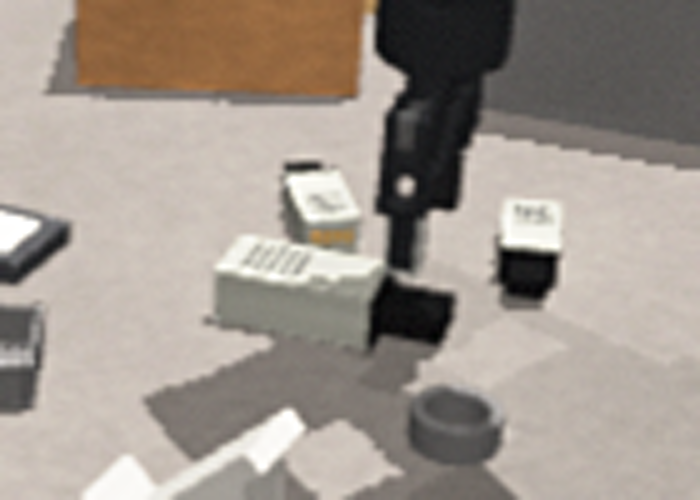

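The side view shows the finger pair above the grip (crop 405,240), lined up along it. I'll descend and close.

```bash
python3 -m pendant '[15,-1,1,0,0,0, 30,-1,1,0,0,0, 40,-1,1,0,0,0, 46,-1,1,0,0,0, 49,-1,1,0,0,0, 49,-1,1,0,0,0]'; python3 -m pendant '[0,0,0,0,0,0, 0,0,0,0,0,0, 0,0,0,0,0,0, 0,0,0,0,0,0]' 1;  python3 - <<'E'
from g2 import *
print(cur()[0]);goal(tcp,M)
E
```

```text
time: 8.7
ee_pos: [0.4223, -0.2382, 0.0058]
tcp_rot: [-16.7, 89.8, 64.5]
wrist_force: [-0.2, -0.3, -0.0]
gripper_width: 0.0849
time: 9.1
ee_pos: [0.4226, -0.2386, 0.0065]
tcp_rot: [-38.1, 89.8, 43.1]
wrist_force: [-0.8, 1.4, 7.8]
gripper_width: 0.035
[ 0.42257173 -0.23864259  0.00652096]
t 9.1 shift [2.  2.1 0.7] turn [0.3 0.2 0.1] | j [ -37.8   30.4  112.7    0.3   36.8 -119.2] F [-0.8  1.4  7.8] w 0.035
```

```bash
python3 -m pendant '[-10,0,0,0,0,0, -30,0,0,0,0,0, -60,0,0,0,0,0, -90,0,0,0,0,0, -120,0,0,0,0,0, -150,0,0,0,0,0, -180,0,0,0,0,0, -180,0,0,0,0,0]';  python3 - <<'E'
from g2 import *
print(cur()[0]);goal(tcp,M)
from rig import snapshot
S=snapshot("side");save(S,"side5.png",(200,60,180,150),4);pickle.dump(S,open("side5.pkl","wb"))
E
```

```text
time: 9.9
ee_pos: [0.4238, -0.2401, 0.1897]
tcp_rot: [-90.7, 89.6, -9.5]
wrist_force: [0.6, -0.9, -4.5]
gripper_width: 0.0348
[ 0.42375066 -0.24013849  0.18965179]
t 9.9 shift [185.1   4.9   2. ] turn [ 0.3 -0.   0.4] | j [ -37.8   13.7  103.4    0.2   62.5 -119.1] F [ 0.6 -0.9 -4.5] w 0.0348
```

View pics/side5.png

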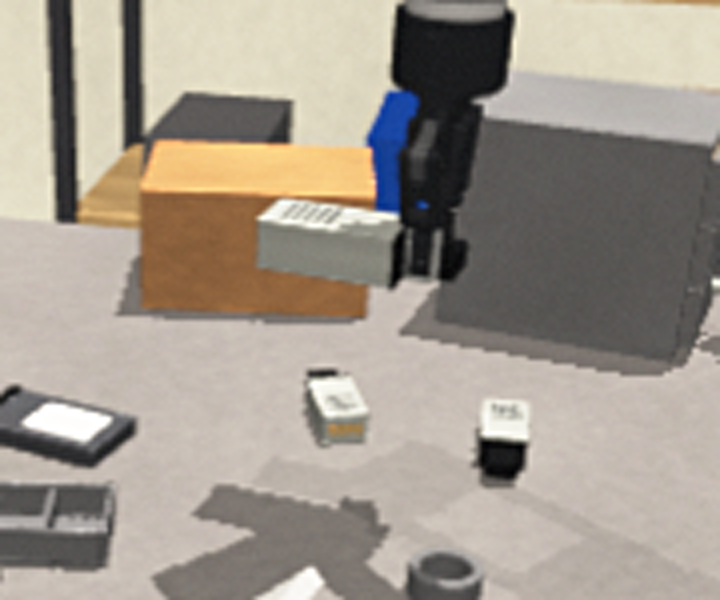

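```bash
cat > g3.py <<'E'
from plan import *
from h import *
Mr=frame(-Rr[:,2],-Rr[:,1])
def rt(al,no): return Or+.068*Rr[:,0]+.0065*Rr[:,2]+al*Rr[:,0]+no*Rr[:,2]
E
python3 - <<'E'
from g3 import *
for al,no in((.008,.1),(.008,.004),(0,0)):
    p=rt(al,no); print(p,[x.round(0) for x in ik(p,Mr,4)]); goal(p,Mr)
E
```

```text
[0.52132807 0.01997739 0.19440233] [array([ -9.,  42.,  70.,   6., 113., -82.])]
t 9.95 shift [ -6.3 -57.8 271.4] turn [ 8.  -3.2 45.2] | j [ -37.8   13.9  103.6    0.2   62.3 -119.1] F [ 0.1  0.  -3.9] w 0.0345
[0.45648162 0.04005072 0.12652008] [array([ -9.,  41.,  83.,   6., 101., -83.])]
t 9.95 shift [ 61.3   9.6 281.2] turn [ 8.  -3.2 45.2] | j [ -37.8   13.9  103.6    0.2   62.3 -119.1] F [ 0.1  0.  -3.9] w 0.0345
[0.45918356 0.03921433 0.11803479] [array([ -9.,  42.,  82.,   6., 100., -83.])]
t 9.95 shift [ 69.8   6.9 280.8] turn [ 8.  -3.2 45.2] | j [ -37.8   13.9  103.6    0.2   62.3 -119.1] F [ 0.1  0.  -3.9] w 0.0345
```

```bash
python3 -m pendant '[-50,-20,30,1,-0.5,6, -50,-58,271,8,-3.2,45.2, -50,-58,271,8,-3.2,45.2, -50,-58,271,8,-3.2,45.2, -50,-58,271,8,-3.2,45.2, -50,-58,271,8,-3.2,45.2, -50,-58,271,8,-3.2,45.2, -50,-58,271,8,-3.2,45.2]';  python3 - <<'E'
from g3 import *
print(cur()[0]);goal(rt(.008,.04),Mr)
E
```

```text
time: 10.75
ee_pos: [0.5204, 0.0209, 0.2334]
tcp_rot: [90.0, 44.6, 162.9]
wrist_force: [0.0, 0.1, -4.1]
gripper_width: 0.0354
[0.52038501 0.0208856  0.23335022]
t 10.75 shift [ 86.5 -29.   -0.5] turn [ 0.1 -0.1 -0.4] | j [ -9.3  40.2  67.5   6.2 117.4 -81.7] F [ 0.   0.1 -4.1] w 0.0354
```

```bash
python3 -m pendant '[20,-29,-0.5,0,0,0, 50,-29,-0.5,0,0,0, 70,-29,-0.5,0,0,0, 86,-29,-0.5,0,0,0, 86,-29,-0.5,0,0,0]';  python3 - <<'E'
from g3 import *
print(cur()[0]);goal(rt(.008,.003),Mr);goal(rt(.0,.0),Mr)
from rig import snapshot
S=snapshot("side");save(S,"side6.png",(200,140,130,120),5);pickle.dump(S,open("side6.pkl","wb"))
S=snapshot("top");save(S,"top6.png",(180,150,120,110),5);pickle.dump(S,open("top6.pkl","wb"))
E
```

```text
time: 11.25
ee_pos: [0.4789, 0.0308, 0.155]
tcp_rot: [90.0, 44.6, 162.7]
wrist_force: [0.3, 0.7, -4.8]
gripper_width: 0.0348
[0.4788783  0.03083762 0.15496487]
t 11.25 shift [38.1 -3.3  2.1] turn [-0.   0.1 -0.4] | j [ -9.1  41.5  77.3   6.  106.2 -82.6] F [ 0.3  0.7 -4.8] w 0.0348
t 11.25 shift [ 41.1 -11.4   2.1] turn [-0.   0.1 -0.4] | j [ -9.1  41.5  77.3   6.  106.2 -82.6] F [ 0.3  0.7 -4.8] w 0.0348
```

View pics/side6.png

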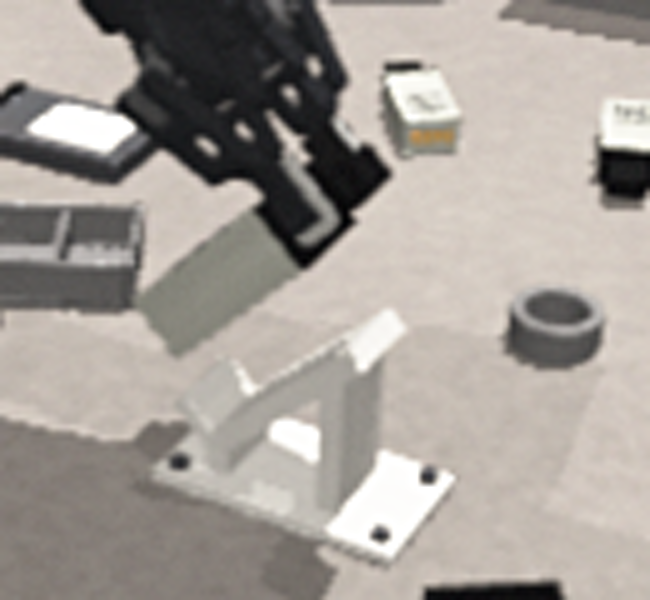

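View pics/top6.png

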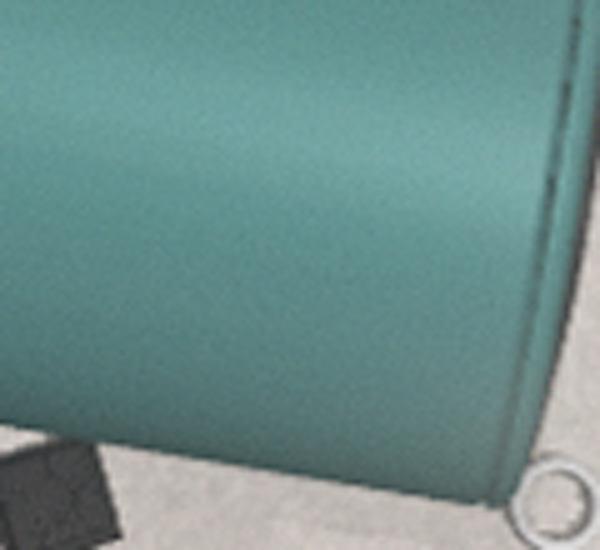

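```bash
python3 -m pendant '[12,-1,2,0,0,0, 22,-1,2,0,0,0, 28,-1,2,0,0,0, 32,-1,2,0,0,0, 34,-1,2,0,0,0]';  python3 - <<'E'
from g3 import *
print(cur()[0]);goal(rt(.008,.003),Mr);goal(rt(.0,.0),Mr)
from rig import snapshot
S=snapshot("side");save(S,"side7.png",(200,140,130,120),5);pickle.dump(S,open("side6.pkl","wb"))
E
```

```text
time: 11.85
ee_pos: [0.4596, 0.0406, 0.1308]
tcp_rot: [89.9, 44.7, 162.7]
wrist_force: [0.3, 1.0, -3.4]
gripper_width: 0.0352
[0.45957688 0.04060579 0.13079385]
t 11.85 shift [ 6.  -1.1 -1.5] turn [ 0.1  0.  -0.3] | j [ -8.6  41.7  81.1   6.3 102.  -82.7] F [ 0.3  1.  -3.4] w 0.0352
t 11.85 shift [ 9.  -9.1 -1.5] turn [ 0.1  0.  -0.3] | j [ -8.6  41.7  81.1   6.3 102.  -82.7] F [ 0.3  1.  -3.4] w 0.0352
```

View pics/side7.png

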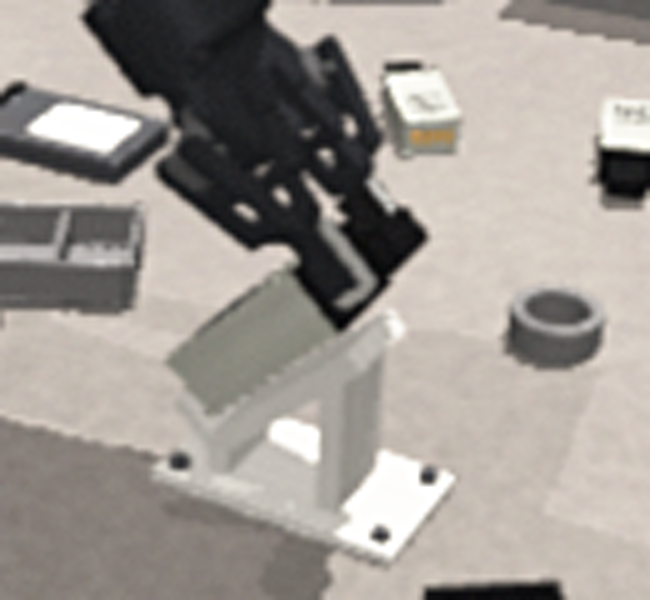

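```bash
cat > ov.py <<'E'
from g3 import *
def overlay(S,n,crop,f,Rm,Om):
    im=S["pixels"][:,:,::-1].copy();l,t,w,h=crop
    im=cv2.resize(im[t:t+h,l:l+w],None,fx=f,fy=f,interpolation=cv2.INTER_CUBIC)
    def ln(A,B,c):
        a=(proj(A,S)-[l,t]+.5)*f;b=(proj(B,S)-[l,t]+.5)*f;cv2.line(im,tuple(a.astype(int)),tuple(b.astype(int)),c,1)
    def box(Rm,Om,x0,x1,y,z0,z1,c):
        V=[Om+Rm@np.array([x,yy,z]) for x in(x0,x1) for yy in(-y,y) for z in(z0,z1)]
        for i in range(8):
            for j in(1,2,4):
                if not i&j: ln(V[i],V[i|j],c)
    if Rm is not None:
        box(Rm,Om,-.05,.05,.025,0,.036,(0,0,255)); box(Rm,Om,.05,.09,.018,.008,.028,(255,0,0))
    box(Rr,RF,0,.1,.022,0,0,(0,200,0)); box(Rr,RF,0,0,.022,0,.022,(0,200,0))
    Rb=np.stack([U,np.cross(Z,U),Z],1); box(Rb,RF-.03*Z+.04*U,-.065,.065,.035,0.008,.008,(0,200,200))
    Rd=np.stack([DX,np.cross(Z,DX),Z],1); box(Rd,BAY-.012*Z+.028*DX,-.068,.068,.048,0,.042,(0,200,200)); box(Rd,BAY,-.023,.023,.03,0,.03,(255,255,0))
    cv2.imwrite("pics/"+n,im)
E
python3 - <<'E'
from ov import *
S=pickle.load(open("side6.pkl","rb"))
p,M,s=cur()
# module from tool: x = M... M=frame(-Z,-Y)=> cols x,y,z
Zm=-M[:,0];Ym=-M[:,2];Xm=np.cross(Ym,Zm);Rm=np.stack([Xm,Ym,Zm],1)
overlay(S,"ov7.png",(180,140,150,140),5,Rm,p-.068*Xm-.0065*Zm)
E
```

```text
(no output)
```

View pics/ov7.png

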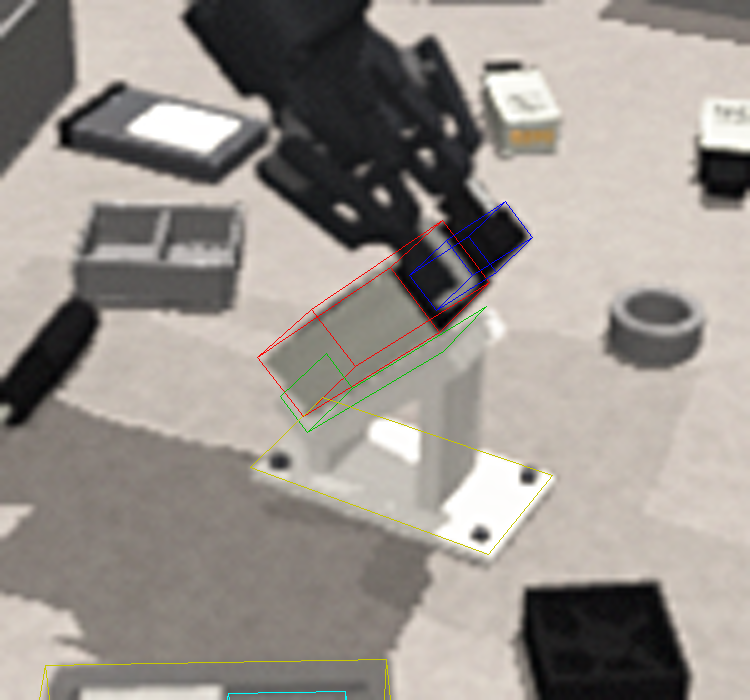

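The overlay fits the module and block within a few pixels, and the foot is inside the lip. I'll lower the last few millimetres, watching the force.

```bash
python3 -m pendant '[3,-2,-1,0,0,0, 6,-4,-1.5,0,0,0, 8,-5,-1.5,0,0,0, 8,-6,-1.5,0,0,0]';  python3 - <<'E'
from g3 import *
print(cur()[0]);goal(rt(.0,.0),Mr)
E
```

```text
time: 12.3
ee_pos: [0.4582, 0.0394, 0.1213]
tcp_rot: [89.9, 44.8, 162.7]
wrist_force: [1.1, 0.0, -1.5]
gripper_width: 0.035
[0.45820406 0.03938821 0.1212656 ]
t 12.3 shift [ 1.6 -3.   0.1] turn [ 0.   0.1 -0.2] | j [ -8.7  42.3  81.6   6.2 101.  -82.9] F [ 1.1  0.  -1.5] w 0.035
```

```bash
python3 -m pendant '[0.5,-1,0,0,0,0, 0.5,-2,0,0,0,0, 0.5,-2,0,0,0,0]'; python3 -m pendant '[0,0,0,0,0,0, 0,0,0,0,0,0, 0,0,0,0,0,0, 0,0,0,0,0,0, 0,0,0,0,0,0]' -1; python3 - <<'E'
from g3 import *
print(cur()[0]);goal(rt(.0,.1),Mr)
from rig import snapshot
S=snapshot("side");save(S,"side8.png",(200,140,130,120),5)
E
```

```text
time: 12.6
ee_pos: [0.4596, 0.0391, 0.1194]
tcp_rot: [89.9, 44.8, 162.7]
wrist_force: [1.0, -0.6, -0.3]
gripper_width: 0.0348
time: 13.1
ee_pos: [0.4591, 0.0392, 0.1194]
tcp_rot: [89.9, 44.8, 162.7]
wrist_force: [0.2, 0.6, 0.7]
gripper_width: 0.0854
[0.45908359 0.03920022 0.11943353]
t 13.1 shift [-99.1  -0.6   0.1] turn [ 0.1  0.1 -0.2] | j [ -8.7  42.5  81.5   6.2 100.9 -82.9] F [0.2 0.6 0.7] w 0.0854
```

View pics/side8.png

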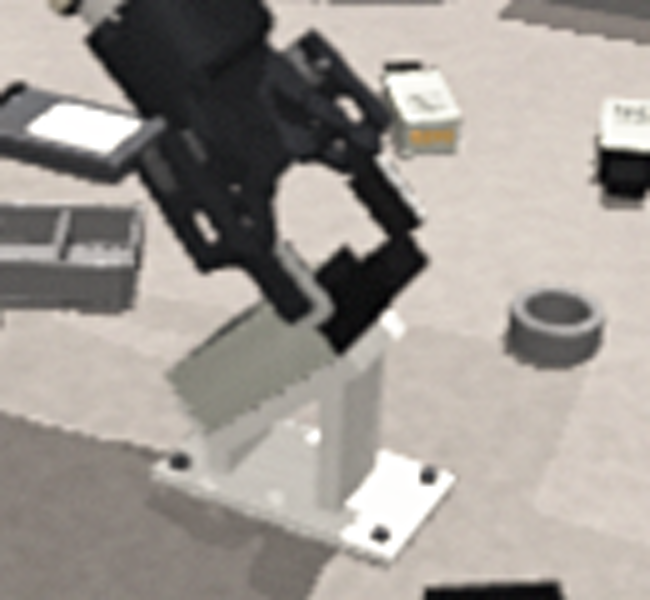

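The module rests on the ramp, the fingers are clear of it, and its foot is at the lip. Backing off along the normal.

```bash
python3 -m pendant '[0,0,0,0,0,0, -10,0,0,0,0,0, -30,0,0,0,0,0, -60,0,0,0,0,0, -100,0,0,0,0,0, -120,0,0,0,0,0, -120,0,0,0,0,0]'; python3 - <<'E'
from ov import *
from rig import snapshot
S=snapshot("side");overlay(S,"ov9.png",(180,140,150,140),5,Rr,Or)
pickle.dump(S,open("side9.pkl","wb"))
for t in (50,55,60):
    for gx,gz in((.077,.022),(.075,.02)):
        p,M,tx=grasp(Rr,Or,gx,gz,np.radians(t),-1); print(t,p,[x.round(0) for x in ik(p,M,4)],[x.round(0) for x in ik(p-.09*tx,M,4)])
E
```

```text
time: 13.85
ee_pos: [0.5435, 0.0129, 0.2057]
tcp_rot: [89.8, 45.1, 162.6]
wrist_force: [0.2, -0.2, -0.5]
gripper_width: 0.085
50 [0.4651561  0.03736552 0.11643121] [array([ -3.,  16., 114.,  -2.,  45., -75.])] [array([ -3.,   8., 109.,  -1.,  58., -75.])]
50 [0.4651561  0.03736552 0.11360278] [array([ -3.,  17., 114.,  -2.,  44., -75.])] [array([ -3.,   8., 109.,  -1.,  58., -75.])]
55 [0.46672596 0.03687957 0.11664756] [array([ -2.,  15., 117.,  -4.,  38., -72.])] [array([ -1.,   5., 113.,  -3.,  52., -72.])]
55 [0.46672596 0.03687957 0.11381914] [array([ -2.,  15., 118.,  -4.,  38., -72.])] [array([ -1.,   6., 113.,  -3.,  52., -72.])]
60 [0.46827184 0.03640104 0.11700632] [array([ -1.,  14., 121.,  -8.,  31., -67.])] [array([  0.,   3., 117.,  -6.,  46., -69.])]
60 [0.46827184 0.03640104 0.11417789] [array([ -1.,  14., 121.,  -8.,  31., -67.])] [array([  0.,   3., 117.,  -6.,  45., -69.])]
```

View pics/ov9.png

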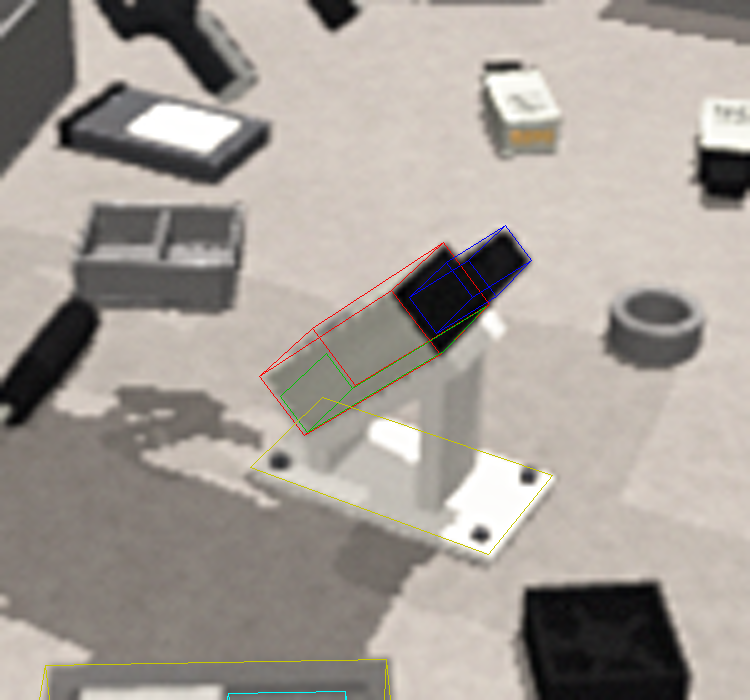

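The overlay coincides with the module in its ideal resting pose. Now the new hold, along the grip.

```bash
cat > g4.py <<'E'
from ov import *
p4,M4,tx4=grasp(Rr,Or,.076,.021,np.radians(60),-1)
E
python3 - <<'E'
from g4 import *
print(p4-.1*tx4);goal(p4-.1*tx4,M4); goal(p4-.1*tx4+[0,0,.04],M4); goal(cur()[0]+[0,0,.05],M4)
E
```

```text
[0.44354742 0.04405453 0.21218469]
t 13.9 shift [67.3 78.1  0.2] turn [  0.    0.1 -60.1] | j [ -9.7  43.2  65.4   6.  116.1 -82. ] F [-1.4 -0.1 -1. ] w 0.0857
t 13.9 shift [ 39.  106.5   0.2] turn [  0.    0.1 -60.1] | j [ -9.7  43.2  65.4   6.  116.1 -82. ] F [-1.4 -0.1 -1. ] w 0.0857
t 13.9 shift [-35.3  35.4   0.1] turn [  0.    0.1 -60.1] | j [ -9.7  43.2  65.4   6.  116.1 -82. ] F [-1.4 -0.1 -1. ] w 0.0857
```

```bash
python3 -m pendant '[-35,35,0,0,0,-8, -20,70,0,0,0,-17, 10,106,0,0,0,-25, 39,106,0,0,0,-34, 39,106,0,0,0,-60, 39,106,0,0,0,-60, 39,106,0,0,0,-60, 39,106,0,0,0,-60]'; python3 - <<'E'
from g4 import *
print(cur()[0]);goal(p4-.05*tx4,M4);goal(p4,M4)
E
```

```text
time: 14.7
ee_pos: [0.435, 0.045, 0.2486]
tcp_rot: [-90.2, 75.5, -17.2]
wrist_force: [-0.3, -0.5, -0.8]
gripper_width: 0.0853
[0.43502344 0.04501743 0.24856251]
t 14.7 shift [87.3  0.5  1.6] turn [ 0.1 -0.  -0.5] | j [  0.6  -1.1 113.4  -5.4  54.1 -69.7] F [-0.3 -0.5 -0.8] w 0.0853
t 14.7 shift [137.3   0.    1.6] turn [ 0.1 -0.  -0.5] | j [  0.6  -1.1 113.4  -5.4  54.1 -69.7] F [-0.3 -0.5 -0.8] w 0.0853
```

```bash
python3 -m pendant '[30,0,1,0,0,0, 60,0,1.5,0,0,0, 80,0,1.5,0,0,0, 97,0,1.5,0,0,0, 97,0,1.5,0,0,0]'; python3 - <<'E'
from g4 import *
from rig import snapshot
print(cur()[0]);goal(p4,M4)
S=snapshot("side");overlay(S,"ov10.png",(180,140,150,140),5,None,None)
E
```

```text
time: 15.2
ee_pos: [0.4659, 0.0378, 0.1551]
tcp_rot: [-90.2, 75.7, -17.4]
wrist_force: [-0.1, 1.6, 0.5]
gripper_width: 0.0857
[0.46591759 0.03782887 0.15505785]
t 15.2 shift [38.9  7.2 -0.6] turn [-0.  -0.1 -0.7] | j [ -0.5   9.6 117.9  -6.6  39.  -68.7] F [-0.1  1.6  0.5] w 0.0857
```

View pics/ov10.png

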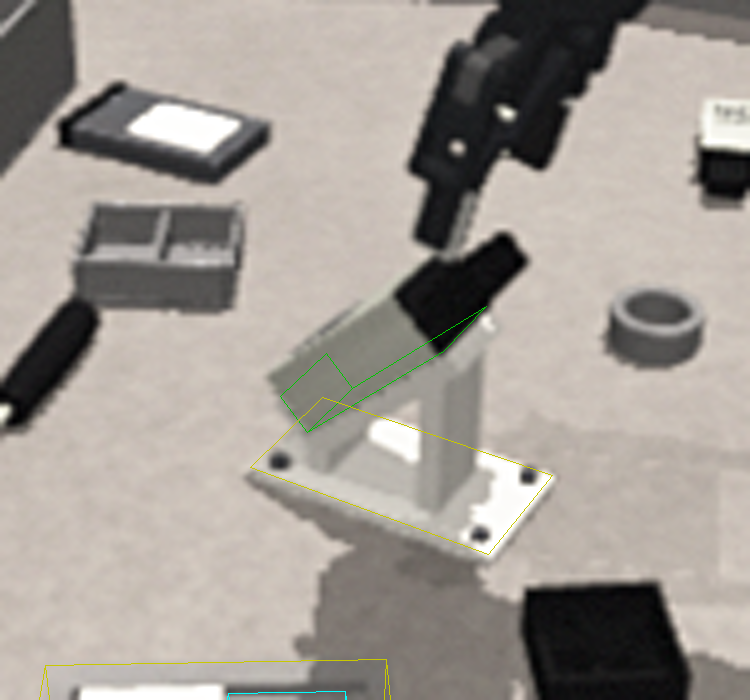

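The nearer finger stands slightly towards the box side of the grip (crop 440,230 against the grip at 480,270), matching the computed 7 mm shift.

```bash
python3 -m pendant '[0,7,-0.5,0,0,-0.7, 10,7,-0.5,0,0,-0.7, 20,7,-0.5,0,0,-0.7, 26,7,-0.5,0,0,-0.7, 30,7,-0.5,0,0,-0.7, 30,7,-0.5,0,0,-0.7]'; python3 - <<'E'
from g4 import *
print(cur()[0]);goal(p4,M4)
E
```

```text
time: 15.85
ee_pos: [0.4674, 0.0375, 0.1265]
tcp_rot: [-89.8, 74.6, -17.0]
wrist_force: [-0.4, 0.7, 0.7]
gripper_width: 0.0854
[0.46737821 0.03754867 0.12646275]
t 15.85 shift [10.8  1.7 -0.8] turn [-0.   0.1  0.4] | j [ -0.4  12.4 120.5  -8.1  32.5 -66.8] F [-0.4  0.7  0.7] w 0.0854
```

```bash
python3 -m pendant '[4,1.5,-0.8,0,0,0.3, 8,1.5,-0.8,0,0,0.3, 10,1.5,-0.8,0,0,0.3, 10,1.5,-0.8,0,0,0.3]'; python3 - <<'E'
from g4 import *
from rig import snapshot
print(cur()[0]);goal(p4,M4)
S=snapshot("side");save(S,"side11.png",(200,140,130,120),5)
E
```

```text
time: 16.25
ee_pos: [0.4684, 0.0364, 0.1168]
tcp_rot: [-89.7, 74.9, -17.0]
wrist_force: [-0.7, 0.2, -0.1]
gripper_width: 0.0857
[0.46839234 0.03643537 0.11677469]
t 16.25 shift [ 1.1  0.4 -0.1] turn [-0.   0.1  0.1] | j [ -0.6  13.6 120.9  -8.2  31.2 -67. ] F [-0.7  0.2 -0.1] w 0.0857
```

View pics/side11.png

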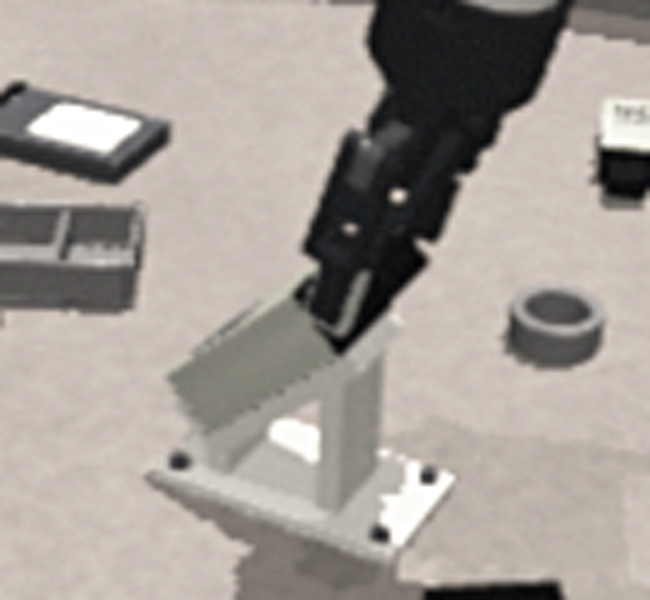

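The near finger straddles the grip, at about (345,300). Closing.

```bash
python3 -m pendant '[0,0,0,0,0,0, 0,0,0,0,0,0, 0,0,0,0,0,0, 0,0,0,0,0,0, 0,0,0,0,0,0]' 1; python3 - <<'E'
from g4 import *
p,M,s=cur();goal(p4,M4);np.savez("hold.npz",p=Rr.T@(p-Or),M=Rr.T@M)
print(Rr.T@(p-Or)); goal(p+[0,0,.1],M); goal(p+[0,0,.01],M)
E
```

```text
time: 16.8
ee_pos: [0.4685, 0.0364, 0.1174]
tcp_rot: [-89.7, 74.8, -16.9]
wrist_force: [-1.9, -1.2, 4.6]
gripper_width: 0.035
t 16.8 shift [ 1.7  0.6 -0.1] turn [-0.   0.1  0.2] | j [ -0.6  13.5 120.9  -8.2  31.2 -67. ] F [-1.9 -1.2  4.6] w 0.035
[ 6.06694225e-02 -8.76678440e-05  1.28929775e-02]
t 16.8 shift [-96.5 -26.2   0.1] turn [0. 0. 0.] | j [ -0.6  13.5 120.9  -8.2  31.2 -67. ] F [-1.9 -1.2  4.6] w 0.035
t 16.8 shift [-9.7 -2.6  0. ] turn [0. 0. 0.] | j [ -0.6  13.5 120.9  -8.2  31.2 -67. ] F [-1.9 -1.2  4.6] w 0.035
```

```bash
python3 -m pendant '[-10,-3,0,0,0,0, -30,-8,0,0,0,0, -60,-16,0,0,0,0, -97,-26,0,0,0,0, -120,-32,0,0,0,0, -145,-39,0,0,0,0, -145,-39,0,0,0,0]'; cat > g5.py <<'E'
from ov import *
H=np.load("hold.npz"); Ru,_=up(1)
M5=Ru@H["M"]
def ft(z,bay=BAY): return np.array([bay[0],bay[1],.012+z+.05])+Ru@H["p"]
E
python3 - <<'E'
from g5 import *
S=pickle.load(open("top2.pkl","rb")); overlay(S,"ov2.png",(110,155,90,90),8,None,None)
print(cur()[0]);print("hover",ft(.09),[x.round(0) for x in ik(ft(.09),M5,4)]);goal(ft(.09),M5)
from rig import snapshot
S=snapshot("side");save(S,"side12.png",(180,80,150,140),4);pickle.dump(S,open("side12.pkl","wb"))
E
```

```text
time: 17.5
ee_pos: [0.47, 0.0365, 0.2701]
tcp_rot: [-89.3, 74.5, -16.6]
wrist_force: [0.5, 0.4, -3.9]
gripper_width: 0.0347
[0.46995207 0.03645625 0.27012371]
hover [0.50837178 0.25592573 0.21266942] [array([ 19.,  36.,  70.,   2., 104., -86.])]
t 17.5 shift [ 48.5  42.7 220.8] turn [-32.5   4.2  44.2] | j [-6.000e-01  1.000e-01  1.091e+02 -5.100e+00  5.600e+01 -7.110e+01] F [ 0.5  0.4 -3.9] w 0.0347
```

View pics/ov2.png

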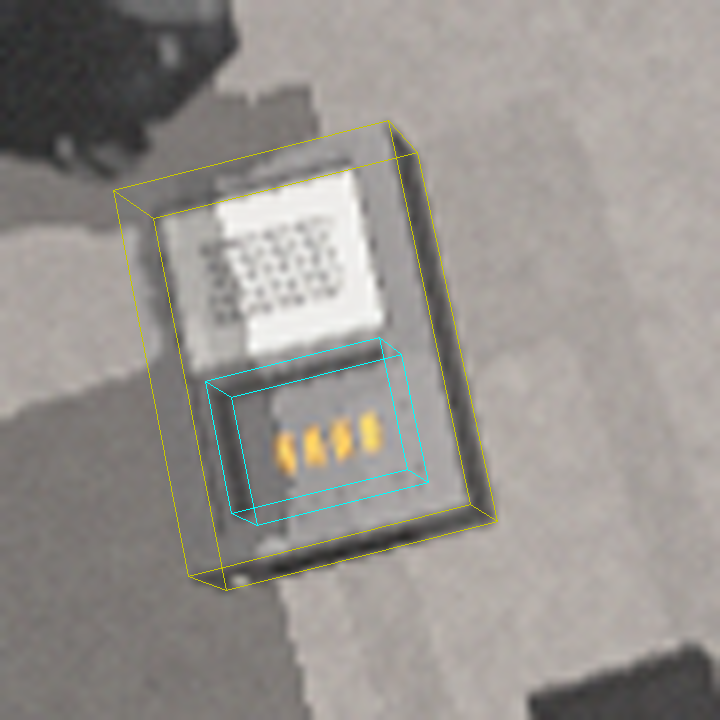

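View pics/side12.png

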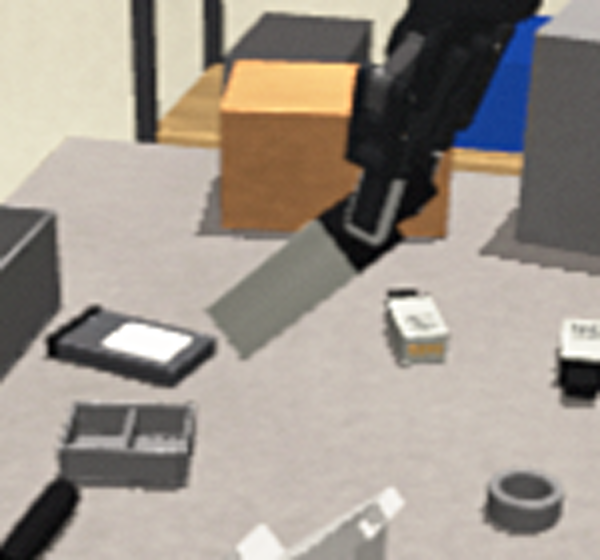

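```bash
python3 -m pendant '[0,10,30,-5,0.6,6, 0,43,221,-32.5,4.2,44.2, 0,43,221,-32.5,4.2,44.2, 0,43,221,-32.5,4.2,44.2, 0,43,221,-32.5,4.2,44.2, 0,43,221,-32.5,4.2,44.2, 0,43,221,-32.5,4.2,44.2, 0,43,221,-32.5,4.2,44.2]'; python3 - <<'E'
from g5 import *
DY=np.cross(Z,DX)
for n in("top2","side12"):
    S=pickle.load(open(n+".pkl","rb"));C=cloud(S).reshape(-1,3)
    q=C-BAY; x=q@DX*1000;y=q@DY*1000;z=C[:,2]*1000
    m=(abs(x)<34)&(abs(y)<40)
    for nm,mm in(("floor",m&(z<25)),("rim",m&(z>34)&(z<50))):
        if mm.sum()>10: print(n,nm,mm.sum(),"x",np.percentile(x[mm],[2,50,98]).round(1),"y",np.percentile(y[mm],[2,50,98]).round(1),"z",np.median(z[mm]).round(1))
    b=m&(z<32)&(abs(x)<15); print(" y extent mid",np.percentile(y[b],[1,99]).round(1)); b=m&(z<32)&(abs(y)<20);print(" x extent mid",np.percentile(x[b],[1,99]).round(1))
    im=np.full((17,20),-1)
    for i,xx in enumerate(range(-34,34,4)):
        for j,yy in enumerate(range(-40,40,4)):
            k=(x>=xx)&(x<xx+4)&(y>=yy)&(y<yy+4)
            if k.sum(): im[i,j]=np.median(z[k])
    print(im)
goal(ft(.09),M5)
E
```

```text
time: 18.35
ee_pos: [0.4941, 0.26, 0.2509]
tcp_rot: [89.8, 59.5, -165.4]
wrist_force: [0.2, -1.4, -4.6]
gripper_width: 0.035
top2 floor 334 x [-17.4   3.1  22.8] y [-24.2   4.5  30.9] z 13.5
top2 rim 368 x [-33.2   5.7  33.4] y [-39.1   3.5  38.9] z 41.3
 y extent mid [-24.5  31.3]
 x extent mid [-17.9  23.2]
[[ 43  42  43  43  42  43  44  43  42  43  41  43  42  45  44  41  42  44
   43 578]
 [ 43  38  36  38  37  37  39  35  36  39  36  37  36  37  37  37  38  36
   39 577]
 [ 44  38  38  35  35  36  -1  38  36  -1  37  37  39  39  36  38  38  34
   39 573]
 [ 42  43  34  -1  -1  -1  -1  13  -1  -1  15  -1  -1  -1  -1  -1  13  35
   38 579]
 [ 42  37  35  -1  14  12  13  13  11  12  15  13  11  12  12  16  15  25
   44 572]
 [ 45  39  38  13  12  13  13  14  13  12  15  12  14  10  13  13  11  21
   37 559]
 [ 44  43  39  12  11  11  13  12  13  14  12  16  12  13  13  13  15  23
   40 558]
 [ 42  39  38  -1  12  12  13  15  17  12  13  15  13  15  12  13  13  28
   42 544]
 [ 42  46  34  13  13  13  15  14  14  14  12  13  12  13  13  14  12  21
   42  42]
 [ 42  39  37  13  12  1
[... 1343 characters left out ...]
 40 40]
 [41 33 19 12 12 12 11 10 11 10 11 11 -1 -1 -1 -1 -1 39 40 40]
 [41 32 24 12 13 11 10 11 12 10 10 11 -1 -1 -1 -1 -1 -1 39 40]
 [41 30 26 12 12 10 10 10 10  9 11 10 -1 -1 -1 -1 -1 -1 41 40]
 [41 29 21 12 12 10 11 10  9 10 10 10 -1 -1 -1 -1 -1 -1 40 41]
 [41 31 23 12 11 10 10 10 10 10 10 -1 -1 -1 -1 -1 -1 -1 41 40]
 [40 36 36 35 36 35 35 23 35 34 23 30 25 24 -1 -1 -1 -1 40 40]
 [41 38 36 41 38 38 37 36 36 35 34 34 35 35 34 34 34 -1 40 40]
 [42 42 42 43 41 41 40 39 39 39 37 37 40 40 39 36 41 40 39 41]
 [42 41 42 42 41 42 41 41 41 41 42 40 41 40 40 40 40 41 41 41]]
t 18.35 shift [ 26.5 -30.4  -7.7] turn [ 0.   0.  -0.7] | j [ 19.1  33.9  68.4   2.4 108.2 -85.5] F [ 0.2 -1.4 -4.6] w 0.035
```

The bay floor shows at 12–13 mm, 46 x 60 mm. The two cameras differ by about 3 mm along the dock's x, so I'll aim between them and check the module against the bay in both pictures from just above it.

```bash
cat >> g5.py <<'E'
DY=np.cross(Z,DX); B2=BAY-.0017*DX-.0007*DY
E
python3 - <<'E'
from g5 import *
goal(ft(.055,B2),M5)
E
```

```text
t 18.35 shift [ 57.5 -46.7  -8.4] turn [ 0.   0.  -0.7] | j [ 19.1  33.9  68.4   2.4 108.2 -85.5] F [ 0.2 -1.4 -4.6] w 0.035
```

```bash
python3 -m pendant '[10,-30,-8,0,0,0, 30,-46,-8,0,0,0, 45,-46,-8,0,0,0, 57,-46,-8,0,0,0, 57,-46,-8,0,0,0, 57,-46,-8,0,0,0]'; python3 - <<'E'
from g5 import *
from rig import snapshot
goal(ft(.055,B2),M5); goal(ft(.0,B2),M5)
p,M,s=cur();Rm=M@H["M"].T;Om=p-Rm@H["p"];print("foot",Om-.05*Rm[:,0],"tilt",np.degrees(np.arccos(Rm[2,0])))
for n,c in(("side",(160,180,140,150)),("top",(100,140,120,120))):
    S=snapshot(n);overlay(S,"ov13%s.png"%n,c,5,Rm,Om);pickle.dump(S,open(n+"13.pkl","wb"))
E
```

```text
time: 18.95
ee_pos: [0.5064, 0.255, 0.1843]
tcp_rot: [89.7, 59.9, -165.5]
wrist_force: [-0.6, -0.6, -3.1]
gripper_width: 0.0347
t 18.95 shift [ 5.5 -3.7 -0.3] turn [ 0.   0.1 -0.3] | j [ 18.4  37.5  71.    2.  101.5 -86.4] F [-0.6 -0.6 -3.1] w 0.0347
t 18.95 shift [ 53.  -31.3  -0.4] turn [ 0.   0.1 -0.3] | j [ 18.4  37.5  71.    2.  101.5 -86.4] F [-0.6 -0.6 -3.1] w 0.0347
foot [0.49331689 0.25162876 0.0736722 ] tilt 0.31629167174641587
```

View pics/ov13side.png

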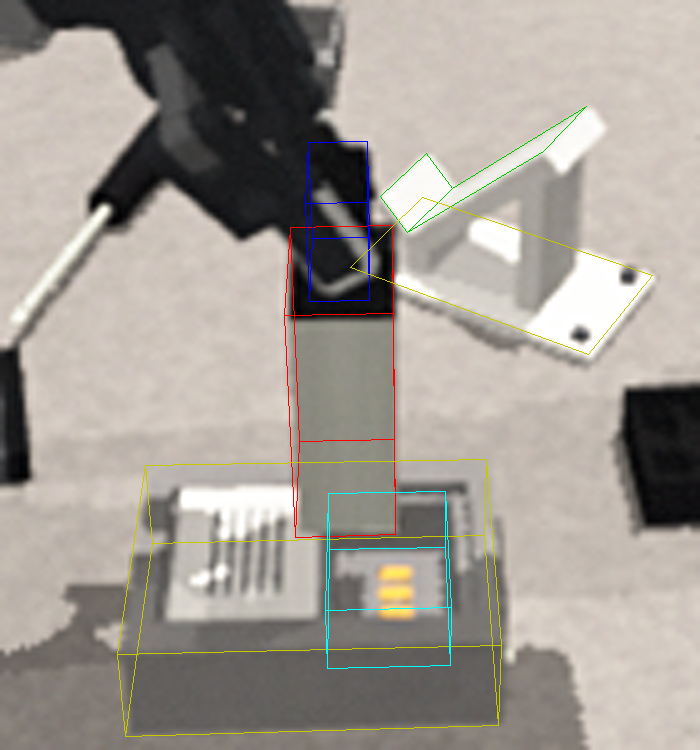

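View pics/ov13top.png

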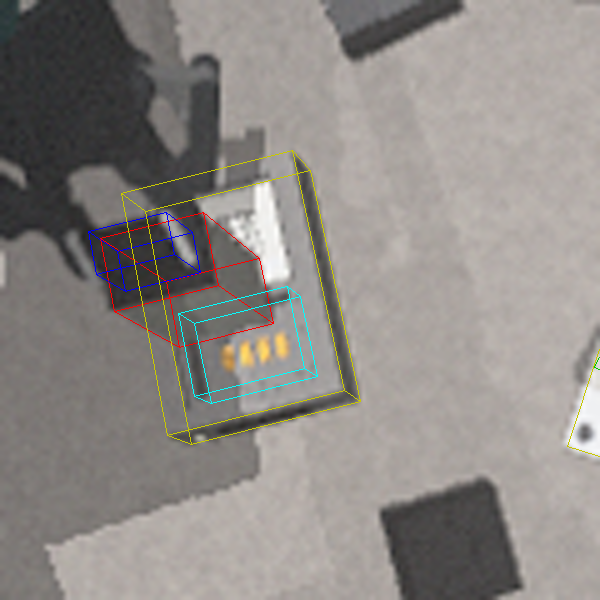

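The module overlay fits both pictures. In the side view the dock lies about 1.5 mm further towards its −x than my model, as the corrected target assumes. Lowering into the bay.

```bash
python3 -m pendant '[5,-3.5,-0.4,0,0,-0.2, 14,-8.5,-0.4,0,0,-0.2, 22,-13,-0.4,0,0,-0.2, 28,-17,-0.4,0,0,-0.2, 28,-17,-0.4,0,0,-0.2]'; python3 - <<'E'
from g5 import *
from rig import snapshot
goal(ft(.0,B2),M5)
p,M,s=cur();Rm=M@H["M"].T;Om=p-Rm@H["p"];print("foot",Om-.05*Rm[:,0],"B2",B2,"tilt",np.degrees(np.arccos(Rm[2,0])))
for n,c in(("side",(180,230,100,100)),("top",(110,160,80,80))):
    S=snapshot(n);save(S,"p14%s.png"%n,c,7)
E
```

```text
time: 19.55
ee_pos: [0.5067, 0.2547, 0.1522]
tcp_rot: [89.7, 59.9, -165.5]
wrist_force: [-2.4, -1.0, 6.5]
gripper_width: 0.0347
t 19.55 shift [ 25.4 -15.   -0. ] turn [ 0.   0.1 -0.3] | j [ 18.4  39.3  72.5   2.   98.3 -86.6] F [-2.4 -1.   6.5] w 0.0347
foot [0.49367526 0.25139086 0.04157149] B2 [0.49446416 0.25143648 0.012     ] tilt 0.3046627750268676
```

View pics/p14side.png

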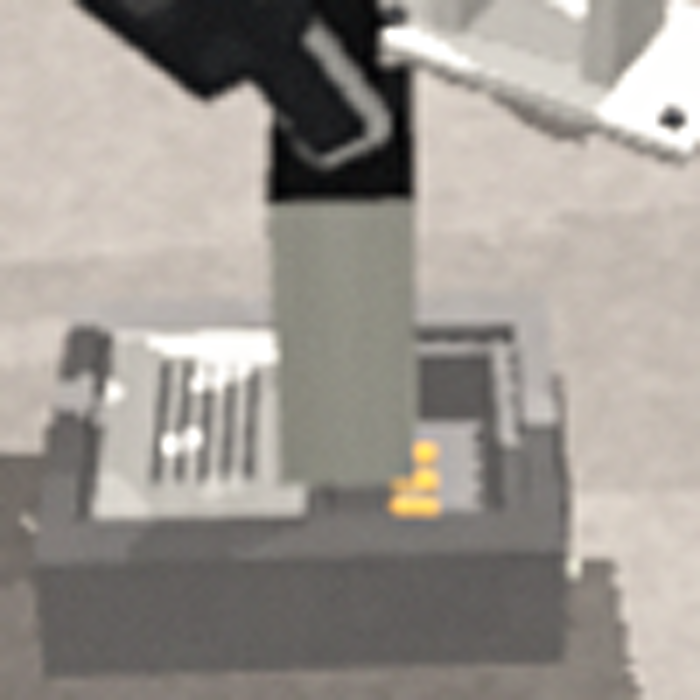

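View pics/p14top.png

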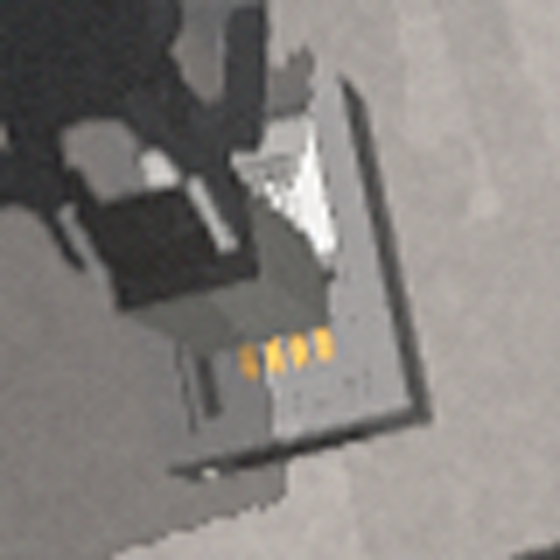

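The force and both pictures show the foot resting on the shutter's edge. Foot centre is at (350,485) and bay centre near x = 412 in the side crop. The cause is my error: I aimed the module's underside line, not the centre of its thickness, which is 18 mm off. I'll lift and correct.

```bash
cat >> g5.py <<'E'
def ft2(z): return ft(z,B2)-.018*DX
E
python3 - <<'E'
from g5 import *
goal(cur()[0]+[0,0,.015],M5);goal(ft2(.045),M5); goal(ft2(0),M5)
E
```

```text
t 19.65 shift [-13.    7.5   0. ] turn [ 0.   0.1 -0.3] | j [ 18.4  39.2  72.5   2.   98.2 -86.6] F [-0.8 -1.   6.8] w 0.0351
t 19.65 shift [-4.5 23.2  0.1] turn [ 0.   0.1 -0.3] | j [ 18.4  39.2  72.5   2.   98.2 -86.6] F [-0.8 -1.   6.8] w 0.0351
t 19.65 shift [34.5  0.6 -0. ] turn [ 0.   0.1 -0.3] | j [ 18.4  39.2  72.5   2.   98.2 -86.6] F [-0.8 -1.   6.8] w 0.0351
```

```bash
python3 -m pendant '[-7,4,0,0,0,0, -14,8,0,0,0,0, -14,8,0,0,0,0, -6,23,0,0,0,-0.3, -6,23,0,0,0,-0.3, -6,23,0,0,0,-0.3]'; python3 - <<'E'
from g5 import *
from rig import snapshot
goal(ft2(.045),M5);goal(ft2(0),M5)
p,M,s=cur();Rm=M@H["M"].T;Om=p-Rm@H["p"];print("foot",Om-.05*Rm[:,0]+.018*Rm[:,2],"B2",B2,"tilt",np.degrees(np.arccos(Rm[2,0])))
for n,c in(("side",(170,210,110,120)),("top",(100,150,90,90))):
    S=snapshot(n);overlay(S,"ov15%s.png"%n,c,6,Rm,Om);save(S,"p15%s.png"%n,c,6)
E
```

```text
time: 20.25
ee_pos: [0.491, 0.2506, 0.1677]
tcp_rot: [89.7, 60.4, -165.5]
wrist_force: [0.3, -0.1, -5.0]
gripper_width: 0.0349
t 20.25 shift [ 0.8  1.3 -0. ] turn [0.  0.1 0.2] | j [ 18.5  36.9  74.6   2.   98.  -86.5] F [ 0.3 -0.1 -5. ] w 0.0349
t 20.25 shift [ 39.9 -20.9  -0.2] turn [0.  0.1 0.2] | j [ 18.5  36.9  74.6   2.   98.  -86.5] F [ 0.3 -0.1 -5. ] w 0.0349
foot [0.49619195 0.25213378 0.05702439] B2 [0.49446416 0.25143648 0.012     ] tilt 0.1902024885379495
```

View pics/ov15side.png

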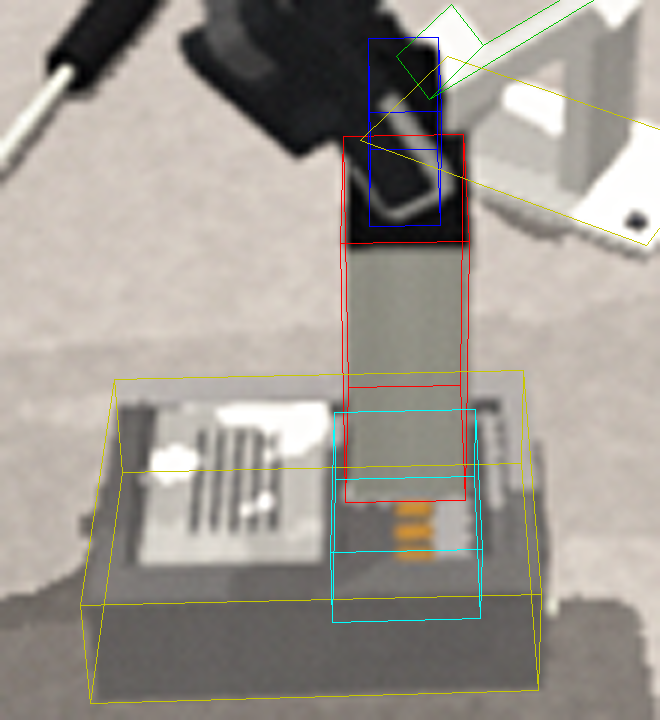

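View pics/p15top.png

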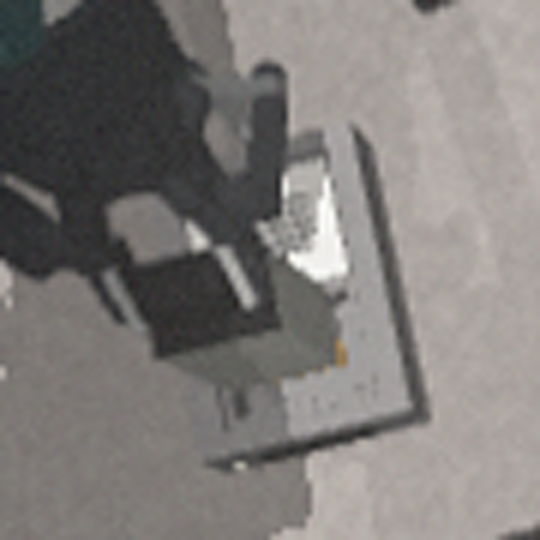

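Now the foot (350–468 px) sits over the bay (about 338–488 px) in the side crop, with a margin on both sides. Lowering, with the force check.

```bash
python3 -m pendant '[1,1.5,0,0,0,0.2, 8,-2.7,0,0,0,0.2, 15,-6.7,0,0,0,0.2, 20,-9.5,0,0,0,0.2, 22.5,-11,0,0,0,0.2, 22.5,-11,0,0,0,0.2]'; python3 - <<'E'
from g5 import *
from rig import snapshot
goal(ft2(0),M5)
p,M,s=cur();Rm=M@H["M"].T;Om=p-Rm@H["p"];print("foot",Om-.05*Rm[:,0]+.018*Rm[:,2],"tilt",np.degrees(np.arccos(Rm[2,0])))
E
```

```text
time: 20.95
ee_pos: [0.489, 0.2501, 0.142]
tcp_rot: [89.7, 60.1, -165.5]
wrist_force: [0.1, 0.6, -4.3]
gripper_width: 0.0351
t 20.95 shift [ 16.5 -10.1  -0.1] turn [ 0.   0.1 -0.1] | j [ 18.5  38.4  75.9   2.   95.6 -86.6] F [ 0.1  0.6 -4.3] w 0.0351
foot [0.49366777 0.25144182 0.03136249] tilt 0.16859788222136524
```

The foot is 10 mm inside the bay with no contact force. Going down to the floor.

```bash
python3 -m pendant '[7,-4.1,0,0,0,0, 12,-7,0,0,0,0, 14.5,-8.5,0,0,0,0, 15.5,-9,0,0,0,0, 15.5,-9,0,0,0,0]'; python3 - <<'E'
from g5 import *
goal(ft2(0),M5)
p,M,s=cur();Rm=M@H["M"].T;Om=p-Rm@H["p"];print("foot",Om-.05*Rm[:,0]+.018*Rm[:,2],"tilt",np.degrees(np.arccos(Rm[2,0])))
E
```

```text
time: 21.45
ee_pos: [0.4893, 0.2503, 0.1247]
tcp_rot: [89.7, 60.1, -165.5]
wrist_force: [0.4, 0.7, -4.1]
gripper_width: 0.035
t 21.45 shift [ 1.7 -1.1 -0.1] turn [ 0.   0.1 -0.1] | j [ 18.5  39.4  76.5   2.   93.9 -86.7] F [ 0.4  0.7 -4.1] w 0.035
foot [0.49408502 0.2516361  0.0140038 ] tilt 0.128810557163311
```

```bash
python3 -m pendant '[1,-0.6,0,0,0,0, 2,-1.2,0,0,0,0, 2,-1.2,0,0,0,0]'; python3 -m pendant '[0.6,-0.4,0,0,0,0, 0.6,-0.4,0,0,0,0]'; python3 - <<'E'
from g5 import *
from rig import snapshot
p,M,s=cur();Rm=M@H["M"].T;Om=p-Rm@H["p"];print("foot",Om-.05*Rm[:,0]+.018*Rm[:,2],s["wrist_force"])
for n,c in(("side",(170,200,110,130)),):
    S=snapshot(n);overlay(S,"ov16%s.png"%n,c,6,Rm,Om)
E
```

```text
time: 21.75
ee_pos: [0.4895, 0.2503, 0.1225]
tcp_rot: [89.7, 60.1, -165.5]
wrist_force: [0.2, 0.6, -3.4]
gripper_width: 0.0355
time: 21.95
ee_pos: [0.4896, 0.2503, 0.1223]
tcp_rot: [89.7, 60.1, -165.5]
wrist_force: [0.3, -0.7, -0.2]
gripper_width: 0.0347
foot [0.49439597 0.25170156 0.01161902] [ 0.27526841 -0.7381267  -0.189985  ]
```

View pics/ov16side.png

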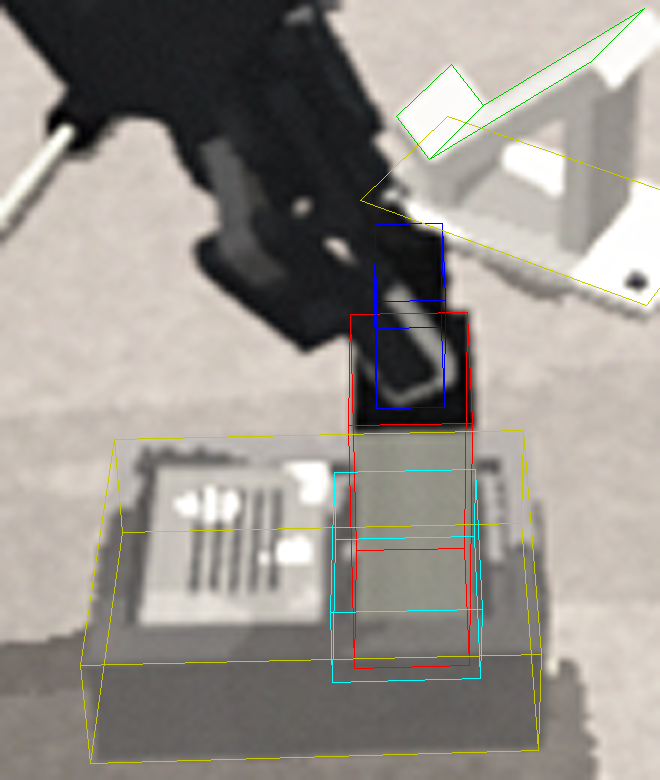

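The load transferred to the floor at foot height 11.6 mm against 12 mm expected. The module stands in the bay with a margin on either side. Releasing.

```bash
python3 -m pendant '[0,0,0,0,0,0, 0,0,0,0,0,0, 0,0,0,0,0,0, 0,0,0,0,0,0, 0,0,0,0,0,0]' -1; python3 -m pendant '[-10,0,0,0,0,0, -30,0,0,0,0,0, -60,0,0,0,0,0, -100,0,0,0,0,0, -130,0,0,0,0,0, -130,0,0,0,0,0]'; python3 - <<'E'
from g5 import *
from rig import snapshot
p,M,s=cur()
print(s["wrist_force"],s["gripper_width"],p)
for n,c in(("side",(170,190,110,130)),("top",(100,150,90,90))):
    S=snapshot(n);overlay(S,"ov17%s.png"%n,c,6,Ru,B2+.05*Z-.018*DX);pickle.dump(S,open(n+"17.pkl","wb"))
E
```

```text
time: 22.5
ee_pos: [0.4895, 0.2503, 0.1218]
tcp_rot: [89.7, 60.1, -165.5]
wrist_force: [0.4, 0.7, 0.1]
gripper_width: 0.0856
time: 23.1
ee_pos: [0.556, 0.2675, 0.2388]
tcp_rot: [89.6, 60.7, -165.6]
wrist_force: [-0.0, 0.4, 0.6]
gripper_width: 0.0854
[-0.03505013  0.40630722  0.62247597] 0.08541475330207415 [0.55602058 0.26751855 0.23877471]
```

View pics/ov17side.png

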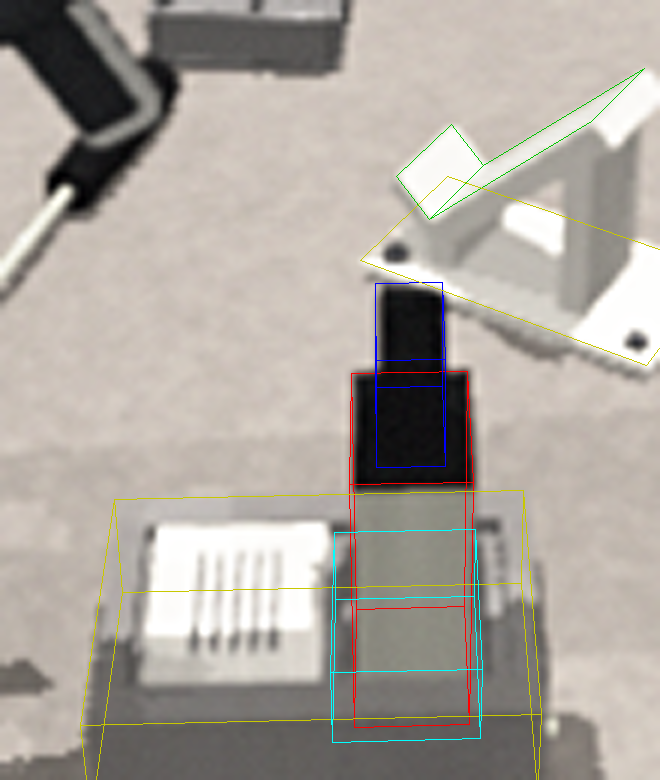

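View pics/ov17top.png

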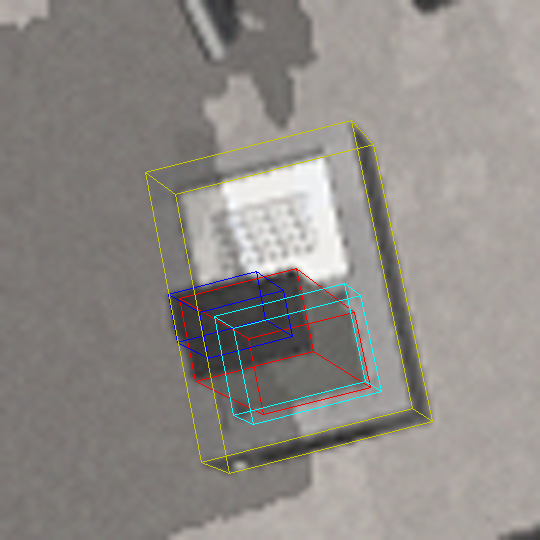

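```bash
python3 - <<'E'
from g5 import *
from meas import zcomp
S=pickle.load(open("side17.pkl","rb"));C=cloud(S);S0=pickle.load(open("side0.pkl","rb"));C0=cloud(S0)
for nm,s,c in(("before",S0,C0),("after",S,C)):
    g=s["pixels"].astype(int).min(-1)
    P,r=zcomp(c,(175,255,90,60),.033,.055,g>175); print("shutter",nm,np.round(r[0],1),np.round(r[1],1),"along",round(float((np.array([*r[0],0])/1000-BAY)@DX*1000),1))
A=pickle.load(open("top0.pkl","rb"))["pixels"].astype(int);B=pickle.load(open("top17.pkl","rb"))["pixels"].astype(int)
print(np.array(cur()[2]["wrist_force"]).round(1))
S17=pickle.load(open("top17.pkl","rb"));save(S17,"top17.png",None,1.5)
E
```

```text
shutter before [494.7 249.6] [57.2 70.9] along -1.9
shutter after [556.7 259.2] [70.1 81.4] along 60.4
[ 0.4  0.5 -0.2]
```

View pics/top17.png

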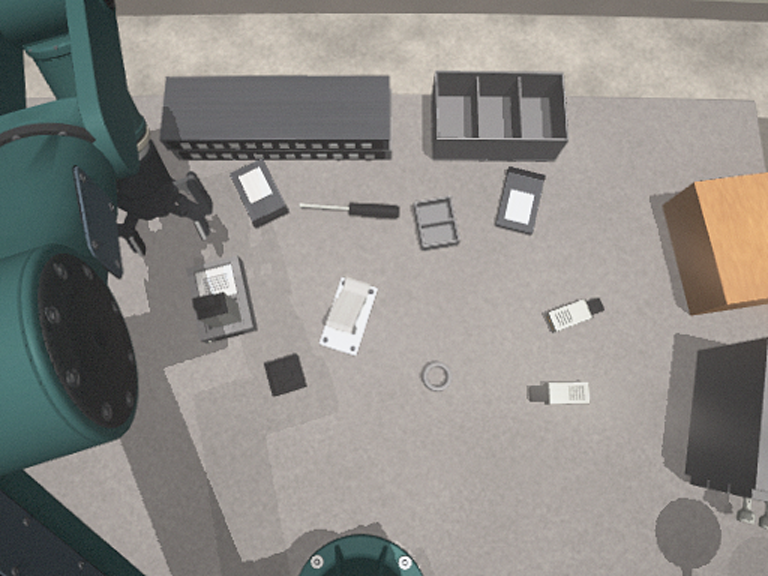

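All the loose things are at their starting pixels, the shutter is at its far stop, the module is upright in the bay and the gripper is clear of everything. The computed shutter position (60 mm) is blurred by neighbouring bright pixels, but the picture and the end-stop contact agree that it is open. Handing in.

```bash
python3 -c "
from rig import workorder
print(workorder.finish_job())"
```

```text
the job is handed in; nothing more can be done
None
```

I finished the job and handed it in at about 23 s of the 67 s allowed; no verdict is reported. I slid the shutter to its end stop and parked the largest module on the ramp, where I let go of it. I then took a new hold along the grip, stood the module upright in the bay and let go.

**Last checks**
- **Module:** it stands upright in the bay. Before release its foot was at 11.6 mm, against 12 mm for the bay floor, and the load had passed to the floor. By my measurements it is about 2 mm from the centre of the bay, with a tilt of about 0.1°.
- **Shutter:** it is visibly at its far stop. The TCP moved 56 mm during the drag, and the side force rose at the end.
- **Bystanders:** all are at their starting places in the last top picture.
- **Robot:** it touches nothing; the wrist force is about 0.

**What failed or disagreed**
- **First lowering:** my aim was 18 mm off, so the foot came down on the shutter's edge with roughly 10 N. I lifted and corrected it, and the shutter stayed open.
- **First pick hover:** a tilted approach ran up against the joint limits, so I picked the module up vertically instead.
- **Cameras:** the two differed by about 3 mm over the dock, so I aimed between them.
- **Shutter measurement:** a last depth reading gave 62 mm of travel, more than the 56 mm possible, because neighbouring bright pixels spoiled it. I relied on the picture and the stop contact instead.

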